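# Find where the turntable base rocks and wedge it steady

### The job

The round white turntable base rocks on its steel plate because part of the foot under it is worn. Press gently down on its rim, one side after another, to find the side that gives, then slide the orange wedge in under that side, thin end first, until it just takes up the gap without lifting the base, and let go of it. Press gently on that side once more to be sure that the base no longer rocks, and leave the wedge there and everything else where it is.

Things in the scene. Friction and masses are not known exactly. Their poses are not given: they have to be found in the camera images.
- plate_top (a point): centre of the top face of the fixed flat steel setting-up plate, 260 x 260 mm, top 12 mm above the table; z up, x and y along its edges. The base stands in the middle of it; a pin under the base, with 3 mm play in a hole in the plate, keeps it from wandering
- disc_top (a point): centre of the flat top of the loose round white turntable base, 106 mm across, 0.6 to 0.9 kg, steel, top 22 mm above the plate (grey cap in the middle, 32 mm across, 4 high); z up. Level until pressed: 4 to 8 N down on the rim 46 mm from the centre, within some 45 degrees of the worn stretch's middle, tips it 0.08 to 0.14 rad towards that middle, about a line 13 mm from the centre. It falls back level when let go
- disc: the same base, origin at the centre of its underside on the plate. Its ring foot, 100 mm outside diameter, 10 mm wide, is worn away by 3 to 5 mm over about 150 degrees of the circle: where and how deep differs each time and cannot be told from this pose. Pressed over the worn stretch the rim drops 1 to 4.5 mm; elsewhere it does not give
- wedge_grip (a point): centre of the upright grip block of the loose orange wedge, 21 mm above its underside; block 24 mm long (x), 20 wide (y), 42 high, gripped across its width; x points to the thin end, z up. The blade, 24 mm wide, flat below, ends 60 mm ahead of this point; its top rises 0.12 mm per mm from 2 mm at the thin end. 60 g. It lies on the table beside the plate
- wedge_toe (a point): middle of the lower edge of the wedge's thin end, 60 mm ahead of wedge_grip and 21 mm lower. Lying on the plate and pointing at the base's centre, the wedge takes up the gap when this end is 8 to 25 mm in under the foot's outer edge; pushing on takes only 1 to 3 N more and lifts the base. It cannot enter under the unworn foot
- wedge: the same wedge, origin under its grip block
- tub_a: closed white tub with a white label, 82 mm across, 85 mm high, origin under its centre; a bystander
- tub_b: closed white tub with a pink label, 82 mm across, 85 mm high, origin under its centre; a bystander
- tub_lid: loose white tub lid lying flat, 86 mm across, 9 mm thick, origin under its centre; a bystander
- pot: small black round pot, 46 mm across, 26 mm high, origin under its centre; a bystander
- scoop_yellow: yellow measuring scoop, about 115 mm long, 18 mm high, bowl towards its +x; origin under its middle; a bystander
- scoop_purple: purple measuring scoop, about 115 mm long, 18 mm high, bowl towards its +x; origin under its middle; a bystander
Mind the look-alikes: they are no part of the job. Of the things that look like the wedge, take the one that is farthest from the robot's base at the start. What is shaped like the disc but purple is not meant.

How it is judged:
By the outcome, as a careful person would: the job done as asked, in the order asked, and still so for the second after the job is handed in, with the robot touching nothing.
It also fails if it takes over 72 s, if anything falls off the work surface, if the arm or the gripper's body presses on something with over 40 N, if the wrist force passes 120 N, or if a joint passes its speed limit or range.

### The arm

A 7-joint arm with a two-finger parallel gripper is mounted at the origin on the work surface. World frame = base frame: x ahead of the robot, y to its left, z up, the work surface at z = 0. Lengths are in mm, angles in rad, forces in N, time in s.
With the tool pointing down it reaches from about 425 to 875 mm from the base axis. Payload 8.4 kg.
Tool frame: the origin (TCP) lies midway between the tips of the shut fingers; the grasp point (between the pads) lies 19 mm behind it; z points along the fingers, x is the direction in which the jaws open and shut, and the axes are right-handed (so a half turn about z gives the same grasp; the last joint's range is limited). The gripper opens to 87 mm and grips with 3 to 60 N. Pads are 19 mm wide; open, the fingers measure 117 mm over their backs; the gripper's body (75 mm by 190 mm) begins 51 mm behind the grasp point.
Start: joints at [1.154, 0.333, 0.04, 1.465, -0.013, 1.343, -0.059], TCP at [203.087, -617.428, 190.446] pointing down, gripper open.
Joint ranges: [-2.58, 2.58], [-0.38, 2.09], [-1.3, 1.39], [0.25, 2.4], [-1.5, 4.64], [0.08, 2.09], [-2.65, 2.65]. Speed limits (rad/s): [2.22, 2.22, 2.79, 2.79, 3.14, 3.14, 3.14].

### API

Orientations are given as [roll, pitch, yaw] about the fixed x, y, z axes, in that order (R = Rz(yaw) Ry(pitch) Rx(roll)).
In Python, from station import r gives the robot as it stands.
- The arm moves only by the tool move_arm, never from a script. Its argument "motion" is a list of rows, each an object of numbers: "rx", "ry", "rz": the turn, a rotation vector about the world's x, y, z in degrees; "x", "y", "z": the shift along the world's x, y, z in cm; "jaw": the closure, from 0 (fully open) to 1 (shut). A call has exactly 5 rows; each row shifts and turns the commanded pose from where the row before left it; what a row does not reach is not made up. A row lasts 1/8 s, in which the tool goes at most 62.5 mm and 10.7 degrees, less where a joint would pass 70% of its speed; a pose out of reach is approached as far as the arm can. A call with a gripper value outside its range is refused whole. The fingers move at their own pace and stop on an object; "force" is the grip in N (left out, the last holds). Time passes only in rows, so rows that do not move let the fingers close, or fill a call up. It gives the time, the measured TCP pose, the force and the opening at its end, in the units of the state.
- r.sense(): the state, without advancing time (a new reading comes with each control period).
- r.read_camera(name): name is "scene" or "side" or "wrist"; returns (picture, depth): 480x640x3 uint8, blue, green, red; 480x640 float32, mm along the optical axis (not along the pixel's ray), 0 where there is no reading.
- r.get_calibration(name): a dict with "fx", "fy", "cx", "cy" (pixels), "distortion" ([k1, k2, p1, p2, k3] as OpenCV has them; the pictures are not rectified), "extrinsics" (4x4, takes a point from camera to world coordinates); the wrist camera has in their place "tool_from_camera" (4x4, takes a point from camera to tool coordinates, whose origin is the TCP and whose axes are the tool frame's). Camera axes: x right, y down, z forward; pixel columns grow to the right and rows downward; lengths in mm; the calibration is good to about 2 mm. A picture is of the moment at which its call begins: read the wrist's pose just before it. get_calibration takes no time and is no camera call.
- r.close_job(): hands the job in, once; it reports no verdict.
The state is a dict: "time": time; "joint_positions": joint angles; "qd": joint speeds; "joint_efforts": joint torques, N m; "tool_pos": TCP position; "ee_rot": TCP orientation; "wrist_force": force on the tool from outside, world axes, zero at the start; "ft_torque": the same for the moment, N m; "grip_width": opening from 0.0 (shut) to 1.0 (fully open).
Only numpy, scipy, OpenCV 4.12 (cv2) and the standard library are available. Lean on these libraries where they do the work, as an engineer would, in place of code of your own. Each camera call takes 0.05 s, during which the arm holds its last target.

## Working session

There is one attempt and no reset: what is moved stays moved. The work goes in short steps, Python scripts to look and compute and a tool call to move; the robot and the scene stay as the last step left them, time stands still between calls to the robot, and variables do not carry over. Pictures are saved under pics/ and viewed, and the job is handed in when it is done.

Besides the shell and the picture viewer there is one more tool, called after "Call:" as name(argument=value, ...), one argument or row to a line, values as JSON. move_arm: Moves the arm, as the interface text tells. Its arguments: {"type":"object","properties":{"motion":{"type":"array","items":{"type":"object","properties":{"rx":{"type":"number"},"ry":{"type":"number"},"rz":{"type":"number"},"x":{"type":"number"},"y":{"type":"number"},"z":{"type":"number"},"jaw":{"type":"number"}}}},"force":{"type":"number"}},"required":["motion"]}

```bash
ls; mkdir -p pics; python3 - <<'E'
from station import r
import cv2,numpy as np
print(r.sense())
for n in("scene","side","wrist"):
    c=r.get_calibration(n);print(n,c)
    p,d=r.read_camera(n);cv2.imwrite(f"pics/{n}0.png",p);np.save(f"pics/{n}0.npy",d)
E
```

```text
pics
{'time': 0.0, 'joint_positions': array([ 1.15379032,  0.33387594,  0.03988203,  1.46628403, -0.01340425,
        1.34330167, -0.05851242]), 'qd': array([ 1.17170059e-03, -2.99253484e-04,  2.96165277e-03, -1.83106120e-03,
       -4.87914977e-04,  1.70498055e-03,  6.83488470e-05]), 'joint_efforts': array([ 1.63271022e-05, -6.56348276e+01,  1.33518767e+00, -4.03798807e+01,
       -5.98623371e-02,  4.48403426e-02,  1.61646653e-04]), 'tool_pos': array([ 202.91392953, -616.96046786,  189.57578738]), 'ee_rot': array([ 3.14148640e+00,  1.59938381e-03, -1.25302896e+00]), 'wrist_force': array([-0.02015491,  0.25342503,  0.10092134]), 'ft_torque': array([-0.00811981,  0.04598045,  0.01416824]), 'grip_width': 0.9994360182277642}
scene {'fx': 575.9273628546085, 'fy': 575.9273628546085, 'cx': 327.1744193818373, 'cy': 234.2532523893087, 'distortion': array([0.05218733, 0.        , 0.        , 0.        , 0.        ]), 'extrinsics': array([[-5.27150060e-01,  5.22495486e-01, -6.70157654e-01,
         1.35827811e+03],
       [ 8.49772109e-01,  3.24515740e-01, -4.15423756e-01,
         6.08601075e
[... 580 characters left out ...]
.69499849e-01, -6.38613718e-01,
         6.53342848e+02],
       [ 0.00000000e+00,  0.00000000e+00,  0.00000000e+00,
         1.00000000e+00]])}
wrist {'fx': 343.89289010165794, 'fy': 343.89289010165794, 'cx': 317.39313565648405, 'cy': 242.46745461573693, 'distortion': array([0.01828557, 0.        , 0.        , 0.        , 0.        ]), 'tool_from_camera': array([[ 9.99999880e-01, -4.45775731e-04,  2.02998149e-04,
        -5.45369749e-01],
       [ 3.72855552e-04,  9.61523339e-01,  2.74723006e-01,
        -7.52365143e+01],
       [-3.17652307e-04, -2.74722897e-01,  9.61523390e-01,
        -1.94270578e+02],
       [ 0.00000000e+00,  0.00000000e+00,  0.00000000e+00,
         1.00000000e+00]])}
```

View pics/scene0.png

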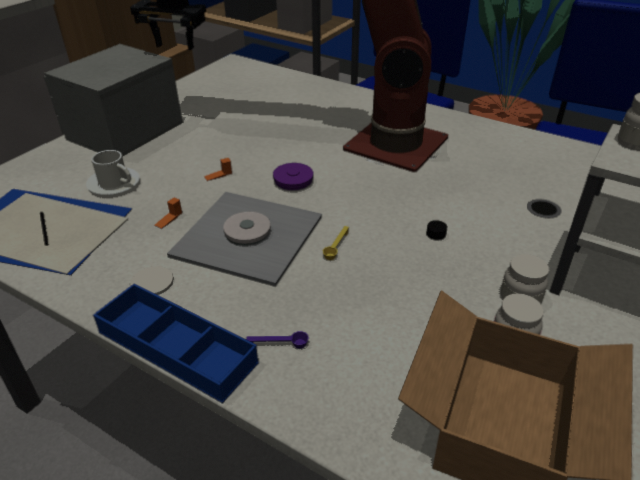

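View pics/side0.png

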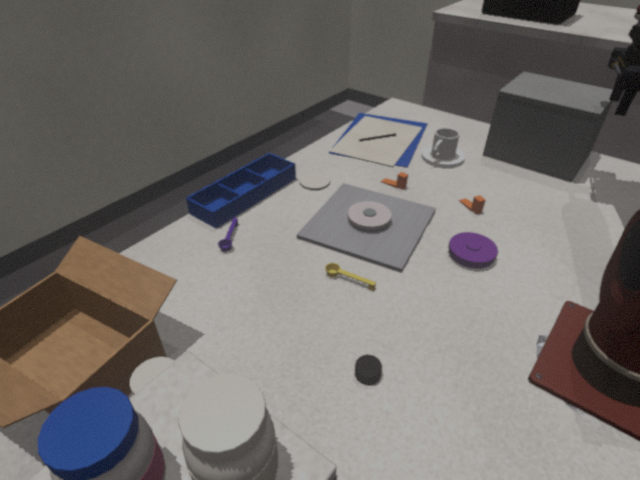

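View pics/wrist0.png

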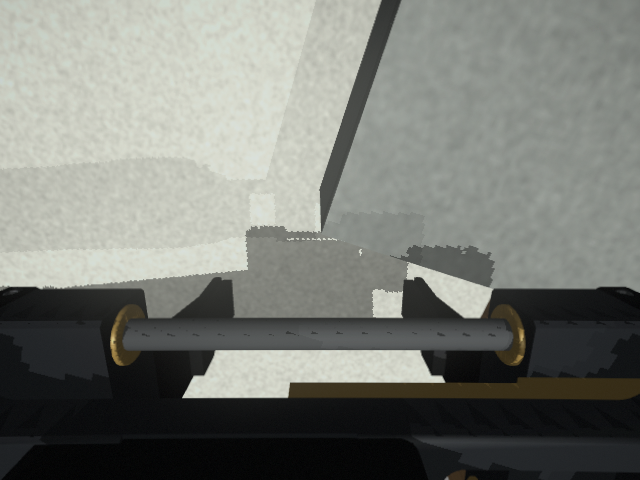

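The scene view shows the disc at (247,227) and orange wedges at (172,211) and (222,169). The purple look-alike is at (293,176). The side view shows the disc at (370,214) and wedges at (400,181) and (476,204).

```bash
cat > h.py <<'E'
import cv2,numpy as np
from station import r
from scipy.spatial.transform import Rotation as Ro
def K(c): return np.array([[c['fx'],0,c['cx']],[0,c['fy'],c['cy']],[0,0,1.]])
def ext(n,s=None):
    c=r.get_calibration(n)
    if n!="wrist": return c,c['extrinsics']
    T=np.eye(4);T[:3,:3]=Ro.from_euler('xyz',s['ee_rot']).as_matrix();T[:3,3]=s['tool_pos']
    return c,T@c['tool_from_camera']
def rays(n,uv,s=None):
    c,E=ext(n,s);uv=np.asarray(uv,float).reshape(-1,1,2)
    p=cv2.undistortPoints(uv,K(c),c['distortion']).reshape(-1,2)
    d=np.c_[p,np.ones(len(p))]@E[:3,:3].T
    return E[:3,3],d
def atz(n,uv,z,s=None):
    o,d=rays(n,uv,s);return o+d*((z-o[2])/d[:,2])[:,None]
def dep(n,uv,D,s=None):
    o,d=rays(n,uv,s);uv=np.asarray(uv).reshape(-1,2).astype(int)
    return o+d*D[uv[:,1],uv[:,0]][:,None]
def cloud(n,D,s=None,mask=None):
    v,u=np.nonzero((D>0)&(mask if mask is not None else True));uv=np.c_[u,v]
    return uv,dep(n,uv,D,s)
def proj(n,P,s=None):
    c,E=ext(n,s);Ei=np.linalg.inv(E)
    return cv2.projectPoints(np.asarray(P,float).reshape(-1,1,3),cv2.Rodrigues(Ei[:3,:3])[0],Ei[:3,3],K(c),c['distortion'])[0].reshape(-1,2)
E
python3 - <<'E'
from h import *
for n in("scene","side"):
    p=cv2.imread(f"pics/{n}0.png");D=np.load(f"pics/{n}0.npy")
    hsv=cv2.cvtColor(p,cv2.COLOR_BGR2HSV)
    m=((hsv[...,0]<14)&(hsv[...,1]>170)&(hsv[...,2]>100)).astype(np.uint8)
    k,l,st,ce=cv2.connectedComponentsWithStats(m)
    for i in range(1,k):
        if st[i,4]>30:
            uv,P=cloud(n,D,None,l==i)
            print(n,ce[i],st[i,4],P.mean(0),P.min(0),P.max(0))
    # box & plate pts
    pts={'scene':[(247,215),(246,226),(224,197),(321,206),(273,277),(174,240),(293,176),(155,280),(110,60),(135,100)],
         'side':[(370,212),(350,186),(434,210),(404,264),(300,230),(472,248),(315,180),(550,90),(530,130)]}[n]
    print(np.c_[pts,dep(n,pts,D)].round(0))
    uv,P=cloud(n,D)
    k=(P[:,0]>-100)&(P[:,0]<700)&(P[:,1]<-350)&(P[:,1]>-1100)&(P[:,2]>60)&(P[:,2]<400)
    print('tall',P[k].min(0),P[k].max(0)) if k.any() else 0
E
```

```text
scene [214.05633803 175.04225352] 71 [ 412.54937335 -329.03528082    5.96629945] [ 3.90362731e+02 -3.46554590e+02 -3.82808275e-01] [ 433.94265118 -311.58339281   11.87695151]
scene [172.9375 200.875 ] 32 [ 594.44118946 -293.27548435   42.89629629] [ 583.11382456 -301.64214128   38.61283726] [ 604.68757306 -286.60165305   46.14456565]
scene [164.81578947 220.34210526] 114 [ 627.94992771 -295.18459838    6.10980751] [ 6.04029664e+02 -3.08586829e+02  5.60260568e-01] [ 651.51663447 -281.41910572   11.38354162]
[[ 247.  215.  542. -115.   38.]
 [ 246.  226.  579.  -89.   40.]
 [ 224.  197.  485. -234.   12.]
 [ 321.  206.  376.  -18.    0.]
 [ 273.  277.  660.   43.   12.]
 [ 174.  240.  669. -228.    2.]
 [ 293.  176.  332. -131.   26.]
 [ 155.  280.  794. -159.   11.]
 [ 110.   60.  327. -749.  199.]
 [ 135.  100.  381. -614.  134.]]
tall [ 138.62081528 -876.74325741   60.02895842] [ 617.28168085 -450.00992641  362.04165225]
[[ 370.  212.  568.  -95.   36.]
 [ 350.  186.  696. -197.   11.]
 [ 434.  210.  464. -234.   11.]
 [ 404.  264.  420.   -4.   14.]
 [ 300.  230.  675.   41.   12.]
 [ 472.  248.  320. -124.   31.]
 [ 315.  180.  793. -165.    8.]
 [ 550.   90.  377. -696.  202.]
 [ 530.  130.  377. -610.  114.]]
tall [ 168.93488391 -817.86052742   60.01005369] [ 613.69022638 -450.27135758  399.74242801]
```

```bash
python3 - <<'E'
import cv2
p=cv2.imread("pics/scene0.png");a=cv2.resize(p[120:320,120:360],None,fx=3.3,fy=3,interpolation=2);cv2.imwrite("pics/a.png",a)
p=cv2.imread("pics/side0.png");a=cv2.resize(p[150:290,280:520],None,fx=3.3,fy=3.3,interpolation=2);cv2.imwrite("pics/b.png",a)
E
```

```text
(no output)
```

View pics/a.png

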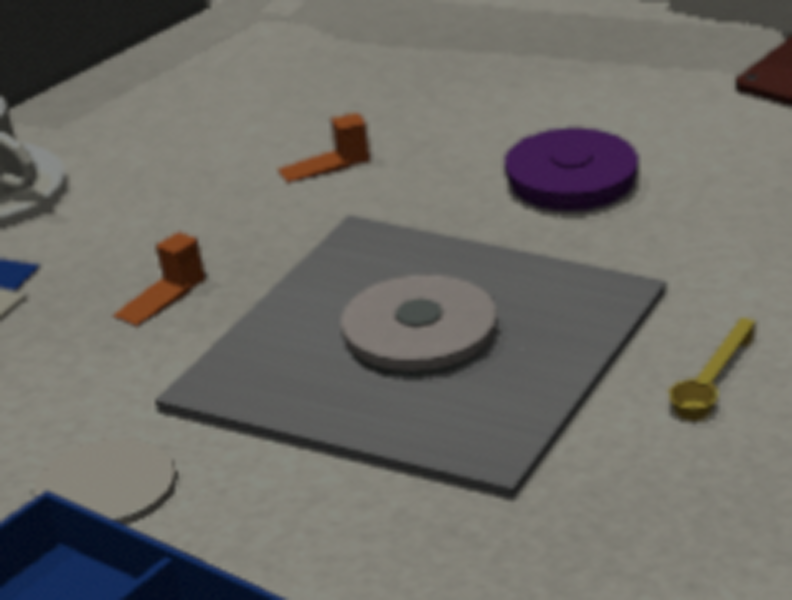

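View pics/b.png

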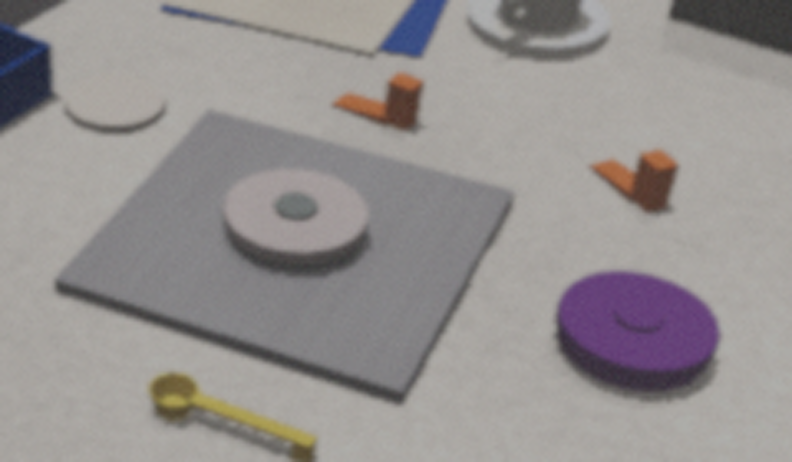

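Call:
move_arm(
  motion=[
    {"z": 5, "jaw": 1},
    {"z": 3, "x": 2, "y": 2, "rz": 8, "jaw": 1},
    {"x": 4, "y": 4, "rz": 8, "jaw": 1},
    {"x": 4, "y": 4, "rz": 8, "jaw": 1},
    {"x": 4, "y": 4, "rz": 8, "jaw": 1},
  ],
  force=20,
)

```text
invalid input
```

Call:
move_arm(
  motion=[
    {"x": 4, "y": 4, "rz": 8, "jaw": 1},
    {"x": 4, "y": 4, "rz": 8, "jaw": 1},
    {"x": 4, "y": 4, "rz": 8, "jaw": 1},
    {"x": 4, "y": 4, "rz": 8, "jaw": 1},
    {"x": 4, "y": 4, "rz": 8, "z": -1.5, "jaw": 1},
  ],
)

```text
invalid input
```

Call:
move_arm(
  motion=[
    {"x": 4.2, "y": 2.5, "z": -1.5, "jaw": 1},
    {"jaw": 1},
    {"jaw": 1},
    {"jaw": 1},
    {"jaw": 1},
  ],
)

```text
invalid input
```

```bash
python3 - <<'E'
from h import *
s=r.sense();print(s)
p,d=r.read_camera("wrist");cv2.imwrite("pics/w1.png",p);np.save("pics/w1.npy",d)
import pickle;pickle.dump(s,open("pics/w1.pkl","wb"))
E
```

```text
{'time': 0.15, 'joint_positions': array([ 1.15379282,  0.33371923,  0.03985716,  1.46604283, -0.01338169,
        1.34328089, -0.05849368]), 'qd': array([-0.0010413 , -0.00345837, -0.00154853, -0.00392326, -0.00105214,
       -0.00078184, -0.0003971 ]), 'joint_efforts': array([ 1.91905026e-03, -6.56848669e+01,  1.33641645e+00, -4.04106867e+01,
       -5.98262111e-02,  4.18962515e-02,  1.36027265e-04]), 'tool_pos': array([ 202.97351636, -617.09076594,  189.79475433]), 'ee_rot': array([ 3.14150417e+00,  1.18149901e-03, -1.25298093e+00]), 'wrist_force': array([-0.50871085,  0.30751368,  0.08805246]), 'ft_torque': array([-0.00679412, -0.00830708, -0.00554628]), 'grip_width': 0.9988869842643646}
```

View pics/w1.png

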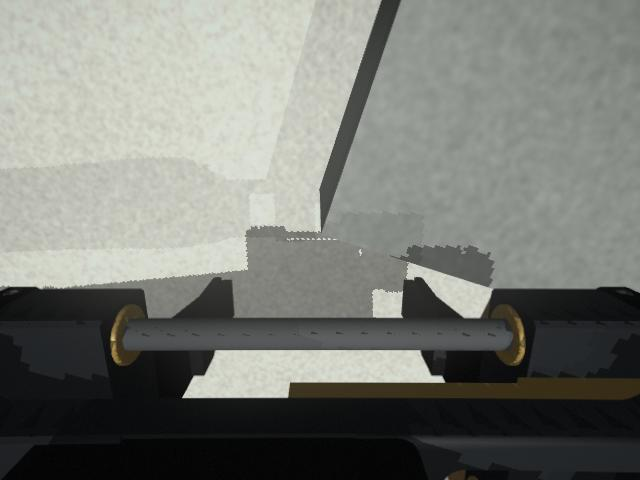

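Call:
move_arm(
  motion=[
    {"x": 0, "y": 0, "z": 5, "rx": 0, "ry": 0, "rz": 0, "jaw": 1},
    {"x": 2, "y": 2, "z": 3, "rx": 0, "ry": 0, "rz": 8, "jaw": 1},
    {"x": 4, "y": 4, "z": 0, "rx": 0, "ry": 0, "rz": 8, "jaw": 1},
    {"x": 4, "y": 4, "z": 0, "rx": 0, "ry": 0, "rz": 8, "jaw": 1},
    {"x": 4, "y": 4, "z": 0, "rx": 0, "ry": 0, "rz": 8, "jaw": 1},
  ],
  force=20,
)

```text
time: 0.82
tool_pos: [344.1, -476.0, 270.4]
ee_rot: [3.141, -0.0, -0.69]
wrist_force: [1.4, -1.8, -0.2]
grip_width: 0.518
```

Call:
move_arm(
  motion=[
    {"x": 4, "y": 4, "z": 0, "rx": 0, "ry": 0, "rz": 8, "jaw": 1},
    {"x": 4, "y": 4, "z": 0, "rx": 0, "ry": 0, "rz": 8, "jaw": 1},
    {"x": 4, "y": 4, "z": 0, "rx": 0, "ry": 0, "rz": 8, "jaw": 1},
    {"x": 4, "y": 4, "z": 0, "rx": 0, "ry": 0, "rz": 8, "jaw": 1},
    {"x": 4, "y": 4, "z": -1.5, "rx": 0, "ry": 0, "rz": 8, "jaw": 1},
  ],
)

```text
time: 1.45
tool_pos: [544.7, -276.3, 256.4]
ee_rot: [3.14, -0.002, 0.008]
wrist_force: [0.9, -0.9, -0.2]
grip_width: 0.017
```

Call:
move_arm(
  motion=[
    {"x": 4, "y": 2.5, "z": -1.5, "rx": 0, "ry": 0, "rz": 0, "jaw": 1},
    {"x": 0, "y": 0, "z": 0, "rx": 0, "ry": 0, "rz": 0, "jaw": 1},
    {"x": 0, "y": 0, "z": 0, "rx": 0, "ry": 0, "rz": 0, "jaw": 1},
    {"x": 0, "y": 0, "z": 0, "rx": 0, "ry": 0, "rz": 0, "jaw": 1},
    {"x": 0, "y": 0, "z": 0, "rx": 0, "ry": 0, "rz": 0, "jaw": 1},
  ],
)

```text
time: 2.08
tool_pos: [582.5, -253.6, 241.0]
ee_rot: [3.141, -0.001, 0.002]
wrist_force: [-0.9, 0.2, -0.0]
grip_width: 0.006
```

```bash
python3 - <<'E'
from h import *
s=r.sense();print(s)
p,d=r.read_camera("wrist");cv2.imwrite("pics/w1.png",p);np.save("pics/w1.npy",d)
import pickle;pickle.dump(s,open("pics/w1.pkl","wb"))
E
```

```text
{'time': 2.075, 'joint_positions': array([ 0.64413762,  0.31157921, -0.39254697,  1.40865604,  0.11911411,
        1.44387983,  0.25541833]), 'qd': array([-3.21091435e-03,  2.91264507e-03, -6.10254049e-03,  1.56845123e-03,
       -2.28633730e-05, -1.17446247e-04, -1.45008862e-03]), 'joint_efforts': array([-9.71941953e-02, -6.24707007e+01, -4.10464525e+00, -4.07921720e+01,
       -4.28578304e-02,  5.31600346e-02,  4.90389226e-03]), 'tool_pos': array([ 582.54717667, -253.58888245,  241.0329741 ]), 'ee_rot': array([ 3.14081456e+00, -5.30998428e-04,  1.75294891e-03]), 'wrist_force': array([-0.85797531,  0.1736461 , -0.00436646]), 'ft_torque': array([-0.03951089, -0.09774133, -0.0123071 ]), 'grip_width': 0.005777830546545872}
```

View pics/w1.png

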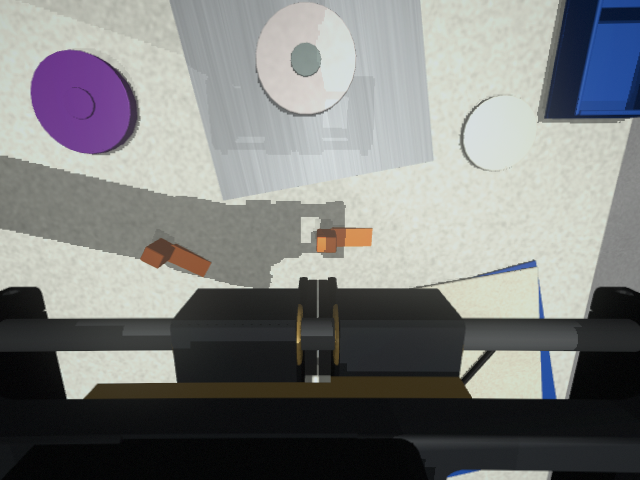

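The wrist view shows the disc centre (cap) at (305,59). The target wedge has its block top at about (327,241) and thin end at (371,237). The decoy wedge is at (175,255).

```bash
python3 - <<'E'
from h import *
import pickle
s=pickle.load(open("pics/w1.pkl","rb"));p=cv2.imread("pics/w1.png");D=np.load("pics/w1.npy")
hsv=cv2.cvtColor(p,cv2.COLOR_BGR2HSV)
# zoom
cv2.imwrite("pics/w1z.png",cv2.resize(p[215:265,290:390],None,fx=8,fy=8,interpolation=0))
# disc top: points by depth 
uv,P=cloud("wrist",D,s)
k=(abs(P[:,2]-34)<4)&(np.hypot(P[:,0]-575,P[:,1]+92)<70)
m=np.zeros(D.shape,np.uint8);m[uv[k][:,1],uv[k][:,0]]=255
c=max(cv2.findContours(m,0,1)[0],key=cv2.contourArea)
Q=atz("wrist",c.reshape(-1,2)+0.0,34,s)[:,:2].astype(np.float32)
print("disc",cv2.minEnclosingCircle(Q),Q.mean(0),"topz",np.median(P[k][:,2]))
# grey cap by colour
for n,sn,D2,im in(("wrist",s,D,p),):
    k=(abs(P[:,2]-38)<2.)&(np.hypot(P[:,0]-575,P[:,1]+92)<25)
    print("cap z pts",P[k].mean(0))
m=((hsv[...,0]<14)&(hsv[...,1]>120)).astype(np.uint8)
m[:, :260]=0;m[280:]=0
ww=m>0
u2,W=cloud("wrist",D,s,ww)
b=W[W[:,2]<16];t=W[W[:,2]>38]
print("blade",b.min(0),b.max(0),"top",t.mean(0),t.min(0),t.max(0))
print("blade rect",cv2.minAreaRect(b[:,:2].astype(np.float32)),"top",cv2.minAreaRect(t[:,:2].astype(np.float32)))
k=(abs(P[:,2]-12)<3)&(np.hypot(P[:,0]-575,P[:,1]+92)<190)&(np.hypot(P[:,0]-575,P[:,1]+92)>65)
print("plate z",np.median(P[k][:,2]))
for n in("scene","side"):
    p=cv2.imread(f"pics/{n}0.png");D=np.load(f"pics/{n}0.npy")
    uv,P=cloud(n,D);k=(abs(P[:,2]-34)<3)&(np.hypot(P[:,0]-575,P[:,1]+92)<75)
    Q=P[k][:,:2].astype(np.float32);print(n,cv2.minEnclosingCircle(Q),Q.mean(0),np.median(P[k][:,2]))
    k=(P[:,2]>32)&(P[:,2]<50)&(np.hypot(P[:,0]-594,P[:,1]+293)<20);print(P[k].mean(0),P[k].max(0))
E
```

```text
disc ((569.7478637695312, -94.34819030761719), 53.06216049194336) [569.7251   -93.043976] topz 33.99068383733638
cap z pts [570.19264164 -93.84465904  37.93168416]
blade [ 6.00186466e+02 -3.05768020e+02  2.06064846e-01] [ 653.09917877 -281.97283434    8.92517877] top [ 596.32482168 -292.58788346   41.9699515 ] [ 582.2501288  -301.72966854   39.53761078] [ 605.0239335  -283.76233059   43.97673554]
blade rect ((626.527587890625, -293.3528747558594), (23.51793670654297, 53.22179412841797), 88.53582000732422) top ((593.61279296875, -292.7569580078125), (17.92181968688965, 22.82676887512207), 89.64722442626953)
plate z 12.031730027019023
scene ((568.90576171875, -93.69863891601562), 55.95892333984375) [573.04266 -91.69828] 34.60960557515625
[ 595.65233453 -291.74771075   40.03712331] [ 608.21739376 -282.21923555   46.14456565]
side ((568.237060546875, -92.2310562133789), 55.280765533447266) [566.4455 -89.7317] 33.90107289881905
[ 589.2232315  -289.64585989   39.32203863] [ 602.27384365 -280.59669521   43.87258961]
```

View pics/w1z.png

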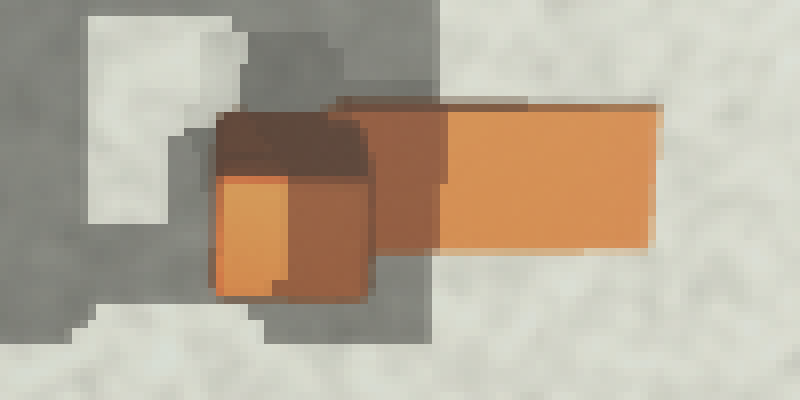

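Call:
move_arm(
  motion=[
    {"x": -0.4, "y": 3.8, "z": -4, "rx": 0, "ry": 0, "rz": 0, "jaw": 1},
    {"x": -0.4, "y": 3.8, "z": -4, "rx": 0, "ry": 0, "rz": 0, "jaw": 1},
    {"x": -0.45, "y": 3.75, "z": -4, "rx": 0, "ry": 0, "rz": 0, "jaw": 1},
    {"x": 0, "y": 0, "z": -5, "rx": 0, "ry": 0, "rz": 0, "jaw": 1},
    {"x": 0, "y": 0, "z": -3.0, "rx": 0, "ry": 0, "rz": 0, "jaw": 1},
  ],
)

```text
time: 2.75
tool_pos: [569.4, -138.7, 38.5]
ee_rot: [-3.142, 0.002, 0.004]
wrist_force: [0.5, 0.4, -0.4]
grip_width: 0.004
```

Call:
move_arm(
  motion=[
    {"x": 0, "y": 0, "z": -0.3, "rx": 0, "ry": 0, "rz": 0, "jaw": 1},
    {"x": 0, "y": 0, "z": 0, "rx": 0, "ry": 0, "rz": 0, "jaw": 1},
    {"x": 0, "y": 0, "z": 0, "rx": 0, "ry": 0, "rz": 0, "jaw": 1},
    {"x": 0, "y": 0, "z": 0, "rx": 0, "ry": 0, "rz": 0, "jaw": 1},
    {"x": 0, "y": 0, "z": 0, "rx": 0, "ry": 0, "rz": 0, "jaw": 1},
  ],
)

```text
time: 3.38
tool_pos: [570.9, -139.1, 38.0]
ee_rot: [3.141, -0.001, 0.003]
wrist_force: [-0.0, -0.3, -0.6]
grip_width: 0.002
```

Call:
move_arm(
  motion=[
    {"x": 0, "y": 0, "z": -0.2, "rx": 0, "ry": 0, "rz": 0, "jaw": 1},
    {"x": 0, "y": 0, "z": -0.1, "rx": 0, "ry": 0, "rz": 0, "jaw": 1},
    {"x": 0, "y": 0, "z": -0.1, "rx": 0, "ry": 0, "rz": 0, "jaw": 1},
    {"x": 0, "y": 0, "z": 0, "rx": 0, "ry": 0, "rz": 0, "jaw": 1},
    {"x": 0, "y": 0, "z": 0, "rx": 0, "ry": 0, "rz": 0, "jaw": 1},
  ],
)

```text
time: 4.0
tool_pos: [570.6, -138.9, 33.4]
ee_rot: [-3.142, 0.0, 0.004]
wrist_force: [0.2, 0.5, 0.3]
grip_width: 0.005
```

Call:
move_arm(
  motion=[
    {"x": 0, "y": 0, "z": -0.05, "rx": 0, "ry": 0, "rz": 0, "jaw": 1},
    {"x": 0, "y": 0, "z": -0.05, "rx": 0, "ry": 0, "rz": 0, "jaw": 1},
    {"x": 0, "y": 0, "z": 0, "rx": 0, "ry": 0, "rz": 0, "jaw": 1},
    {"x": 0, "y": 0, "z": 0, "rx": 0, "ry": 0, "rz": 0, "jaw": 1},
    {"x": 0, "y": 0, "z": 0, "rx": 0, "ry": 0, "rz": 0, "jaw": 1},
  ],
)

```text
time: 4.62
tool_pos: [570.6, -138.9, 32.5]
ee_rot: [3.142, 0.0, 0.004]
wrist_force: [-0.1, -0.5, 0.8]
grip_width: 0.01
```

Call:
move_arm(
  motion=[
    {"x": 0, "y": 0, "z": -0.05, "rx": 0, "ry": 0, "rz": 0, "jaw": 1},
    {"x": 0, "y": 0, "z": -0.05, "rx": 0, "ry": 0, "rz": 0, "jaw": 1},
    {"x": 0, "y": 0, "z": 0, "rx": 0, "ry": 0, "rz": 0, "jaw": 1},
    {"x": 0, "y": 0, "z": 0, "rx": 0, "ry": 0, "rz": 0, "jaw": 1},
    {"x": 0, "y": 0, "z": 0, "rx": 0, "ry": 0, "rz": 0, "jaw": 1},
  ],
)

```text
time: 5.25
tool_pos: [570.6, -138.9, 31.4]
ee_rot: [-3.142, 0.0, 0.004]
wrist_force: [-0.2, 0.4, 0.5]
grip_width: 0.009
```

```bash
python3 - <<'E'
from h import *
s=r.sense();print(s['tool_pos'],s['wrist_force'],s['ft_torque'])
p,d=r.read_camera("scene");cv2.imwrite("pics/s2.png",p[120:320,120:360])
E
python3 -c "
import cv2;p=cv2.imread('pics/s2.png');cv2.imwrite('pics/s2z.png',cv2.resize(p[50:150,70:200],None,fx=6,fy=6,interpolation=2))"
```

```text
[ 570.59572094 -138.90486028   31.43890378] [-0.18847799  0.41485143  0.4593935 ] [-0.00053565 -0.08307487 -0.0271623 ]
```

View pics/s2z.png

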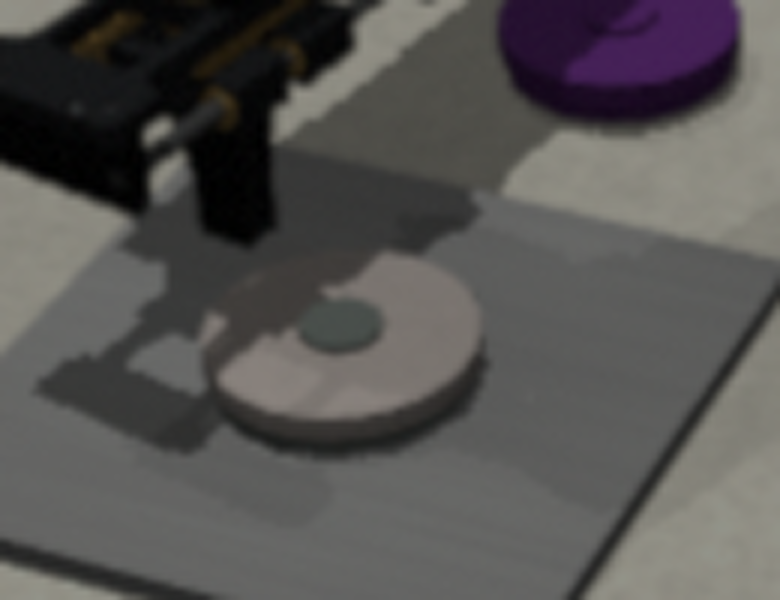

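```bash
python3 - <<'E'
from h import *
print(proj("scene",[[570.6,-139,31.4],[570,-94,34],[570,-147,34],[517,-94,34],[623,-94,34],[570,-41,34]]))
p,d=r.read_camera("scene");np.save("pics/s3.npy",d)
uv=[(227,205),(230,208),(228,195),(225,200)]
print(dep("scene",uv,d))
p,d=r.read_camera("side");cv2.imwrite("pics/sd3.png",cv2.resize(p[120:290,260:480],None,fx=3.5,fy=3.5,interpolation=2))
E
```

```text
[[231.13918959 220.25632412]
 [246.76730401 225.46139   ]
 [228.46479352 218.11965905]
 [260.94430083 213.77972388]
 [231.77693665 237.80466317]
 [265.66995229 233.04683824]]
[[ 578.6514757  -137.93337359   79.29078327]
 [ 579.60505542 -129.16637081   74.94964239]
 [ 580.73818019 -129.09396851  110.5315015 ]
 [ 583.85611803 -136.95839266   96.21510295]]
```

View pics/sd3.png

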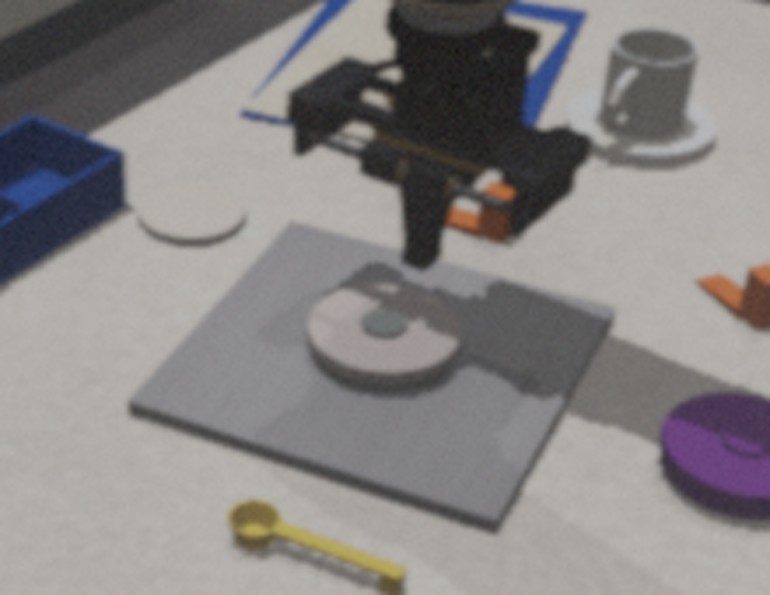

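```bash
python3 - <<'E'
from h import *
o1,d1=rays("scene",[(230.5,210.5)]);o2,d2=rays("side",[(380,195.7)])
A=np.c_[d1[0],-d2[0]];t=np.linalg.lstsq(A,o2-o1,rcond=None)[0]
print(o1+d1[0]*t[0],o2+d2[0]*t[1])
s=r.sense();print(s['tool_pos'],s['time'],s['joint_positions'])
p,d=r.read_camera("wrist");cv2.imwrite("pics/w4.png",p);np.save("pics/w4.npy",d)
E
```

```text
[ 569.67903852 -138.0182725    58.71899574] [ 569.51185656 -138.78056148   59.63939352]
[ 570.58178875 -138.91805063   31.4738463 ] 5.4 [ 0.52423863  0.37798697 -0.43560437  1.77869009  0.18323779  1.0249059
  0.02363173]
```

View pics/w4.png

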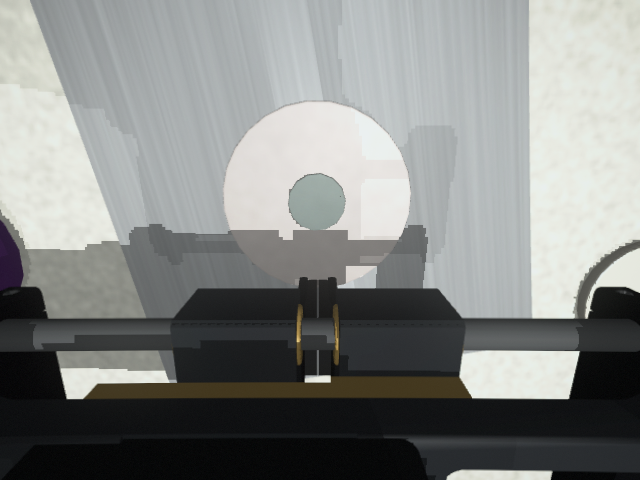

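```bash
python3 - <<'E'
from h import *
s=r.sense();D=np.load("pics/w4.npy");p=cv2.imread("pics/w4.png")
for uv in[(250,180),(390,200),(316,200),(500,100),(100,150),(318,290),(310,285),(325,285),(305,300),(330,300)]:
    c,_=ext("wrist",s);P=dep("wrist",[uv],D,s)[0]
    print(uv,D[uv[1],uv[0]],P.round(1),(np.linalg.inv(ext("wrist",s)[1]@np.linalg.inv(c['tool_from_camera']))@np.r_[P,1])[:3].round(1))
cv2.imwrite("pics/w4z.png",cv2.resize(p[250:390,240:400],None,fx=4.5,fy=4.2,interpolation=0))
E
```

```text
(250, 180) 190.82275 [532.7 -82.3  32.7] [-37.7 -56.7  -1.2]
(390, 200) 193.06042 [610.8 -93.1  33.7] [ 40.3 -45.7  -2.2]
(316, 200) 189.34134 [569.3 -92.6  37.3] [ -1.2 -46.3  -5.8]
(500, 100) 198.18626 [674.3 -38.9  13. ] [104.1 -99.6  18.5]
(100, 150) 206.7274 [440.4 -67.3  11.6] [-129.9  -72.1   19.9]
(318, 290) 160.83574 [ 570.4 -128.6   77.3] [ -0.2 -10.4 -45.8]
(310, 285) 166.8571 [ 566.5 -128.7   71.1] [ -4.1 -10.3 -39.6]
(325, 285) 169.01747 [ 573.8 -129.5   69.1] [  3.3  -9.4 -37.6]
(305, 300) 150.26088 [ 564.6 -128.4   88.3] [ -5.9 -10.5 -56.8]
(330, 300) 149.78206 [ 575.5 -128.2   88.7] [  5.  -10.7 -57.3]
```

View pics/w4z.png

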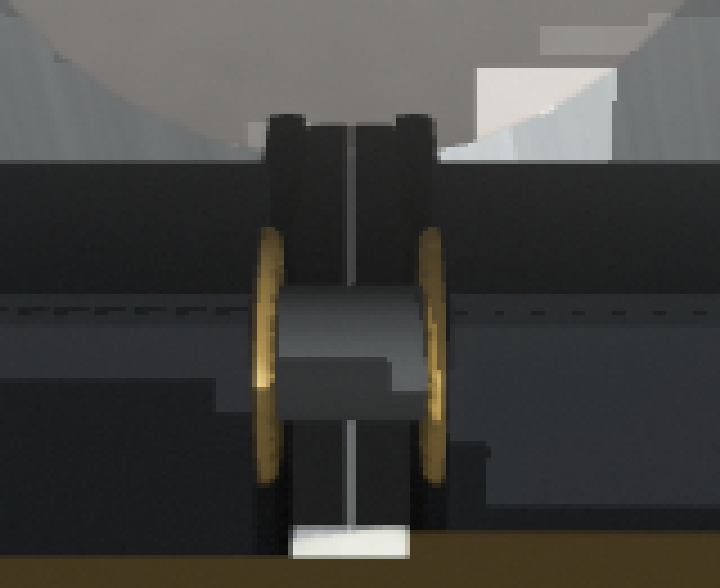

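The cameras (scene/side triangulation and the wrist view) agree that the fingertips are about 28 mm short of the reported TCP. I'll lower further, going by force.

Call:
move_arm(
  motion=[
    {"x": 0, "y": 0, "z": -1, "rx": 0, "ry": 0, "rz": 0, "jaw": 1},
    {"x": 0, "y": 0, "z": -0.8, "rx": 0, "ry": 0, "rz": 0, "jaw": 1},
    {"x": 0, "y": 0, "z": 0, "rx": 0, "ry": 0, "rz": 0, "jaw": 1},
    {"x": 0, "y": 0, "z": 0, "rx": 0, "ry": 0, "rz": 0, "jaw": 1},
    {"x": 0, "y": 0, "z": 0, "rx": 0, "ry": 0, "rz": 0, "jaw": 1},
  ],
)

```text
time: 6.08
tool_pos: [570.8, -138.9, 13.7]
ee_rot: [3.142, -0.0, 0.004]
wrist_force: [0.2, 0.1, -0.2]
grip_width: 0.001
```

Call:
move_arm(
  motion=[
    {"x": 0, "y": 0, "z": -0.1, "rx": 0, "ry": 0, "rz": 0, "jaw": 1},
    {"x": 0, "y": 0, "z": -0.1, "rx": 0, "ry": 0, "rz": 0, "jaw": 1},
    {"x": 0, "y": 0, "z": 0, "rx": 0, "ry": 0, "rz": 0, "jaw": 1},
    {"x": 0, "y": 0, "z": 0, "rx": 0, "ry": 0, "rz": 0, "jaw": 1},
    {"x": 0, "y": 0, "z": 0, "rx": 0, "ry": 0, "rz": 0, "jaw": 1},
  ],
)

```text
time: 6.7
tool_pos: [570.6, -138.9, 11.5]
ee_rot: [3.142, -0.0, 0.004]
wrist_force: [-0.7, 0.2, -1.0]
grip_width: 0.006
```

Call:
move_arm(
  motion=[
    {"x": 0, "y": 0, "z": -0.1, "rx": 0, "ry": 0, "rz": 0, "jaw": 1},
    {"x": 0, "y": 0, "z": -0.1, "rx": 0, "ry": 0, "rz": 0, "jaw": 1},
    {"x": 0, "y": 0, "z": 0, "rx": 0, "ry": 0, "rz": 0, "jaw": 1},
    {"x": 0, "y": 0, "z": 0, "rx": 0, "ry": 0, "rz": 0, "jaw": 1},
    {"x": 0, "y": 0, "z": 0, "rx": 0, "ry": 0, "rz": 0, "jaw": 1},
  ],
)

```text
time: 7.32
tool_pos: [570.6, -138.9, 9.5]
ee_rot: [-3.142, 0.0, 0.004]
wrist_force: [0.8, 0.6, 0.3]
grip_width: 0.01
```

```bash
python3 - <<'E'
from h import *
s=r.sense();print(s['tool_pos'],s['wrist_force'])
p,d=r.read_camera("side");cv2.imwrite("pics/sd5.png",cv2.resize(p[160:260,310:440],None,fx=6,fy=6,interpolation=2))
E
```

```text
[ 570.61016817 -138.92775253    9.48145431] [0.81841635 0.64263924 0.29215534]
```

View pics/sd5.png

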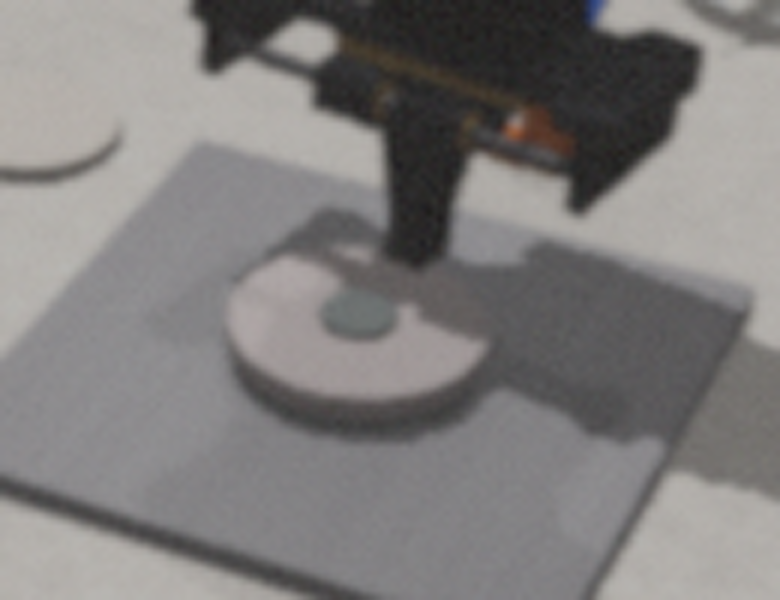

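Call:
move_arm(
  motion=[
    {"x": 0, "y": 0, "z": -0.1, "rx": 0, "ry": 0, "rz": 0, "jaw": 1},
    {"x": 0, "y": 0, "z": -0.1, "rx": 0, "ry": 0, "rz": 0, "jaw": 1},
    {"x": 0, "y": 0, "z": 0, "rx": 0, "ry": 0, "rz": 0, "jaw": 1},
    {"x": 0, "y": 0, "z": 0, "rx": 0, "ry": 0, "rz": 0, "jaw": 1},
    {"x": 0, "y": 0, "z": 0, "rx": 0, "ry": 0, "rz": 0, "jaw": 1},
  ],
)

```text
time: 8.0
tool_pos: [570.6, -138.9, 7.5]
ee_rot: [3.142, 0.0, 0.004]
wrist_force: [0.7, -0.0, 0.1]
grip_width: 0.005
```

Call:
move_arm(
  motion=[
    {"x": 0, "y": 0, "z": -0.05, "rx": 0, "ry": 0, "rz": 0, "jaw": 1},
    {"x": 0, "y": 0, "z": -0.05, "rx": 0, "ry": 0, "rz": 0, "jaw": 1},
    {"x": 0, "y": 0, "z": 0, "rx": 0, "ry": 0, "rz": 0, "jaw": 1},
    {"x": 0, "y": 0, "z": 0, "rx": 0, "ry": 0, "rz": 0, "jaw": 1},
    {"x": 0, "y": 0, "z": 0, "rx": 0, "ry": 0, "rz": 0, "jaw": 1},
  ],
)

```text
time: 8.62
tool_pos: [570.6, -138.9, 6.4]
ee_rot: [-3.142, 0.0, 0.004]
wrist_force: [-0.0, 0.4, -0.0]
grip_width: 0.006
```

Call:
move_arm(
  motion=[
    {"x": 0, "y": 0, "z": -0.05, "rx": 0, "ry": 0, "rz": 0, "jaw": 1},
    {"x": 0, "y": 0, "z": -0.05, "rx": 0, "ry": 0, "rz": 0, "jaw": 1},
    {"x": 0, "y": 0, "z": 0, "rx": 0, "ry": 0, "rz": 0, "jaw": 1},
    {"x": 0, "y": 0, "z": 0, "rx": 0, "ry": 0, "rz": 0, "jaw": 1},
    {"x": 0, "y": 0, "z": 0, "rx": 0, "ry": 0, "rz": 0, "jaw": 1},
  ],
)

```text
time: 9.25
tool_pos: [570.6, -138.9, 5.5]
ee_rot: [-3.142, 0.0, 0.004]
wrist_force: [0.3, 0.1, 0.1]
grip_width: 0.004
```

Call:
move_arm(
  motion=[
    {"x": 0, "y": 0, "z": -0.05, "rx": 0, "ry": 0, "rz": 0, "jaw": 1},
    {"x": 0, "y": 0, "z": -0.05, "rx": 0, "ry": 0, "rz": 0, "jaw": 1},
    {"x": 0, "y": 0, "z": 0, "rx": 0, "ry": 0, "rz": 0, "jaw": 1},
    {"x": 0, "y": 0, "z": 0, "rx": 0, "ry": 0, "rz": 0, "jaw": 1},
    {"x": 0, "y": 0, "z": 0, "rx": 0, "ry": 0, "rz": 0, "jaw": 1},
  ],
)

```text
time: 9.88
tool_pos: [570.6, -138.9, 4.5]
ee_rot: [3.142, 0.0, 0.004]
wrist_force: [-0.2, -0.1, 0.4]
grip_width: 0.004
```

```bash
python3 - <<'E'
from h import *
s=r.sense();print(s['tool_pos'],s['wrist_force'])
p,d=r.read_camera("scene");a=cv2.resize(p[180:260,190:290],None,fx=7.5,fy=7.5,interpolation=2)
cv2.imwrite("pics/sc6.png",a)
uv,P=cloud("scene",d);k=(P[:,2]>20)&(P[:,2]<60)&(np.hypot(P[:,0]-570,P[:,1]+94)<46)&(P[:,1]>-105)
k2=k&(np.hypot(P[:,0]-570,P[:,1]+94)>19)
A=np.c_[P[k2][:,:2]-[570,-94],np.ones(k2.sum())];print(np.linalg.lstsq(A,P[k2][:,2],rcond=None)[0])
E
```

```text
[ 570.59074626 -138.93630145    4.45312238] [-0.15243451 -0.10041413  0.44206828]
[-1.27292921e-03 -9.30992345e-04  3.47813745e+01]
```

View pics/sc6.png

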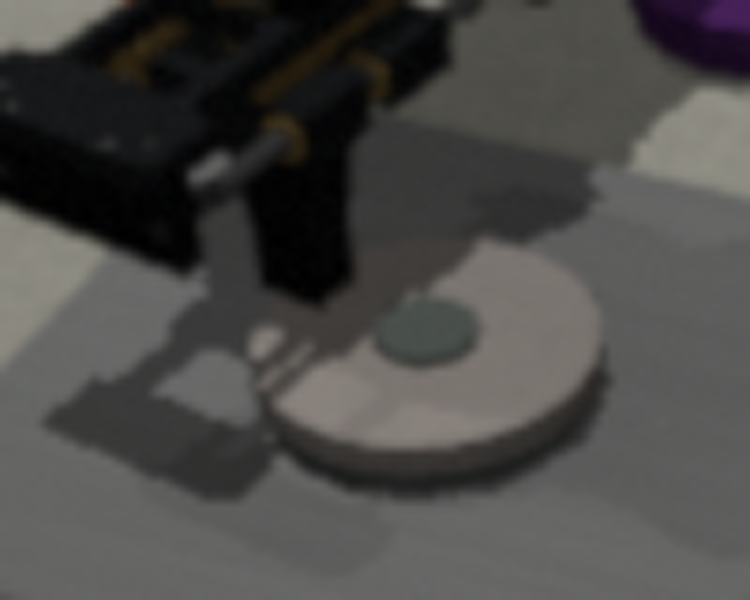

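Call:
move_arm(
  motion=[
    {"x": 0, "y": 0, "z": -0.05, "rx": 0, "ry": 0, "rz": 0, "jaw": 1},
    {"x": 0, "y": 0, "z": -0.05, "rx": 0, "ry": 0, "rz": 0, "jaw": 1},
    {"x": 0, "y": 0, "z": -0.05, "rx": 0, "ry": 0, "rz": 0, "jaw": 1},
    {"x": 0, "y": 0, "z": 0, "rx": 0, "ry": 0, "rz": 0, "jaw": 1},
    {"x": 0, "y": 0, "z": 0, "rx": 0, "ry": 0, "rz": 0, "jaw": 1},
  ],
)

```text
time: 10.55
tool_pos: [570.6, -138.9, 3.0]
ee_rot: [-3.142, -0.0, 0.004]
wrist_force: [-0.0, -0.1, -0.1]
grip_width: 0.008
```

```bash
python3 - <<'E'
from h import *
for z in(4.5+28,):
  for t in(25,28,31,34,37,40): print(t,proj("scene",[[580,-129.4,t]]),proj("side",[[560,-129.4,t]]))
E
```

```text
25 [[232.08178424 225.91311191]] [[379.99615131 210.51447068]]
28 [[231.94829685 224.86427657]] [[380.10573847 209.5105524 ]]
31 [[231.8143991  223.81247658]] [[380.21571637 208.50310514]]
34 [[231.68008895 222.75769824]] [[380.32608714 207.49210995]]
37 [[231.54536437 221.69992775]] [[380.43685292 206.47754773]]
40 [[231.4102233  220.63915123]] [[380.54801588 205.45939927]]
```

Call:
move_arm(
  motion=[
    {"x": 0, "y": 0, "z": -0.05, "rx": 0, "ry": 0, "rz": 0, "jaw": 1},
    {"x": 0, "y": 0, "z": -0.05, "rx": 0, "ry": 0, "rz": 0, "jaw": 1},
    {"x": 0, "y": 0, "z": -0.05, "rx": 0, "ry": 0, "rz": 0, "jaw": 1},
    {"x": 0, "y": 0, "z": 0, "rx": 0, "ry": 0, "rz": 0, "jaw": 1},
    {"x": 0, "y": 0, "z": 0, "rx": 0, "ry": 0, "rz": 0, "jaw": 1},
  ],
)

```text
time: 11.18
tool_pos: [570.7, -139.0, 2.2]
ee_rot: [3.141, -0.0, 0.004]
wrist_force: [-3.8, 0.5, 9.0]
grip_width: 0.007
```

Call:
move_arm(
  motion=[
    {"x": 0, "y": 0, "z": -0.05, "rx": 0, "ry": 0, "rz": 0, "jaw": 1},
    {"x": 0, "y": 0, "z": -0.05, "rx": 0, "ry": 0, "rz": 0, "jaw": 1},
    {"x": 0, "y": 0, "z": 0, "rx": 0, "ry": 0, "rz": 0, "jaw": 1},
    {"x": 0, "y": 0, "z": 0, "rx": 0, "ry": 0, "rz": 0, "jaw": 1},
    {"x": 0, "y": 0, "z": 0, "rx": 0, "ry": 0, "rz": 0, "jaw": 1},
  ],
)

```text
time: 11.8
tool_pos: [570.8, -139.1, 2.0]
ee_rot: [3.141, -0.0, 0.004]
wrist_force: [-7.2, -0.2, 16.5]
grip_width: 0.008
```

Call:
move_arm(
  motion=[
    {"x": 0, "y": 0, "z": 1.4, "rx": 0, "ry": 0, "rz": 0, "jaw": 1},
    {"x": 0, "y": 4.6, "z": 0, "rx": 0, "ry": 0, "rz": 0, "jaw": 1},
    {"x": 0, "y": 4.5, "z": 0, "rx": 0, "ry": 0, "rz": 0, "jaw": 1},
    {"x": 0, "y": 0, "z": -0.6, "rx": 0, "ry": 0, "rz": 0, "jaw": 1},
    {"x": 0, "y": 0, "z": -0.4, "rx": 0, "ry": 0, "rz": 0, "jaw": 1},
  ],
)

```text
time: 12.42
tool_pos: [570.6, -48.4, 4.3]
ee_rot: [3.141, 0.0, 0.004]
wrist_force: [-0.8, -0.9, 0.1]
grip_width: 0.006
```

Call:
move_arm(
  motion=[
    {"x": 0, "y": 0, "z": -0.1, "rx": 0, "ry": 0, "rz": 0, "jaw": 1},
    {"x": 0, "y": 0, "z": -0.1, "rx": 0, "ry": 0, "rz": 0, "jaw": 1},
    {"x": 0, "y": 0, "z": -0.1, "rx": 0, "ry": 0, "rz": 0, "jaw": 1},
    {"x": 0, "y": 0, "z": 0, "rx": 0, "ry": 0, "rz": 0, "jaw": 1},
    {"x": 0, "y": 0, "z": 0, "rx": 0, "ry": 0, "rz": 0, "jaw": 1},
  ],
)

```text
time: 13.05
tool_pos: [570.7, -48.4, 1.6]
ee_rot: [3.141, -0.0, 0.003]
wrist_force: [-0.3, -1.0, 2.3]
grip_width: 0.006
```

Call:
move_arm(
  motion=[
    {"x": 0, "y": 0, "z": -0.05, "rx": 0, "ry": 0, "rz": 0, "jaw": 1},
    {"x": 0, "y": 0, "z": -0.05, "rx": 0, "ry": 0, "rz": 0, "jaw": 1},
    {"x": 0, "y": 0, "z": 0, "rx": 0, "ry": 0, "rz": 0, "jaw": 1},
    {"x": 0, "y": 0, "z": 0, "rx": 0, "ry": 0, "rz": 0, "jaw": 1},
    {"x": 0, "y": 0, "z": 0, "rx": 0, "ry": 0, "rz": 0, "jaw": 1},
  ],
)

```text
time: 13.68
tool_pos: [570.7, -47.7, 0.5]
ee_rot: [-3.141, -0.0, 0.004]
wrist_force: [-0.7, 1.3, 4.0]
grip_width: 0.004
```

Call:
move_arm(
  motion=[
    {"x": 0, "y": 0, "z": -0.05, "rx": 0, "ry": 0, "rz": 0, "jaw": 1},
    {"x": 0, "y": 0, "z": -0.05, "rx": 0, "ry": 0, "rz": 0, "jaw": 1},
    {"x": 0, "y": 0, "z": 0, "rx": 0, "ry": 0, "rz": 0, "jaw": 1},
    {"x": 0, "y": 0, "z": 0, "rx": 0, "ry": 0, "rz": 0, "jaw": 1},
    {"x": 0, "y": 0, "z": 0, "rx": 0, "ry": 0, "rz": 0, "jaw": 1},
  ],
)

```text
time: 14.3
tool_pos: [570.8, -47.3, -0.2]
ee_rot: [-3.141, -0.0, 0.004]
wrist_force: [-0.0, 2.2, 7.4]
grip_width: 0.005
```

North gives (2.5 mm lower at 7 N). I'll measure the tilt direction from the depth images.

```bash
cat >> h.py <<'E'
def plane(n,c=(570,-94)):
    s=r.sense();p,D=r.read_camera(n);return planefit(n,D,s,c)
def planefit(n,D,s,c=(570,-94)):
    uv,P=cloud(n,D,s);q=P[:,:2]-c;rr=np.hypot(*q.T)
    k=(P[:,2]>25)&(P[:,2]<43)&(rr<51)&(rr>20)
    for i in range(6):
        A=np.c_[P[k][:,:2]-c,np.ones(k.sum())];x=np.linalg.lstsq(A,P[k][:,2],rcond=None)[0]
        res=P[:,2]-np.c_[q,np.ones(len(q))]@x
        k=(abs(res)<1.5)&(rr<51)&(rr>20)
    return x.round(4),int(k.sum())
E
python3 - <<'E'
from h import *
s=r.sense();print(s['tool_pos'],s['wrist_force'])
import pickle
print("before wrist",planefit("wrist",np.load("pics/w1.npy"),pickle.load(open("pics/w1.pkl","rb"))))
for n in("scene","side"):print("before",n,planefit(n,np.load(f"pics/{n}0.npy"),None))
for n in("scene","side","wrist"):
    x,k=plane(n);print(n,x,k,np.hypot(*x[:2]),"down dir",np.degrees(np.arctan2(-x[1],-x[0])))
s=r.sense();print(s['tool_pos'],s['wrist_force'])
E
```

```text
[ 5.70818074e+02 -4.72987078e+01 -1.88258109e-01] [-0.04271358  2.20414895  7.40609676]
before wrist (array([ 2.00000e-03, -0.00000e+00,  3.39422e+01]), 6531)
before scene (array([-2.40000e-03, -8.60000e-03,  3.48186e+01]), 530)
before side (array([-2.0000e-03,  1.6000e-03,  3.3773e+01]), 539)
scene [-2.52000e-02 -8.33000e-02  3.58152e+01] 222 0.08702832872116986 down dir 73.1683312417585
side [-3.20000e-03 -7.27000e-02  3.50323e+01] 223 0.07277039233094734 down dir 87.47966680187056
wrist [0. 0. 0.] 0 0.0 down dir -180.0
[ 5.70787178e+02 -4.73300058e+01 -2.21545906e-01] [-1.15615678  3.07103996  6.17606954]
```

Call:
move_arm(
  motion=[
    {"x": 0, "y": 0, "z": 1.0, "rx": 0, "ry": 0, "rz": 0, "jaw": 1},
    {"x": 3.2, "y": -1.3, "z": 0, "rx": 0, "ry": 0, "rz": 0, "jaw": 1},
    {"x": 0, "y": 0, "z": -0.6, "rx": 0, "ry": 0, "rz": 0, "jaw": 1},
    {"x": 0, "y": 0, "z": -0.1, "rx": 0, "ry": 0, "rz": 0, "jaw": 1},
    {"x": 0, "y": 0, "z": -0.05, "rx": 0, "ry": 0, "rz": 0, "jaw": 1},
  ],
)

```text
time: 15.08
tool_pos: [602.1, -61.1, 2.1]
ee_rot: [3.141, 0.0, 0.004]
wrist_force: [0.3, -1.7, 3.1]
grip_width: 0.007
```

Call:
move_arm(
  motion=[
    {"x": 0, "y": 0, "z": -0.05, "rx": 0, "ry": 0, "rz": 0, "jaw": 1},
    {"x": 0, "y": 0, "z": -0.05, "rx": 0, "ry": 0, "rz": 0, "jaw": 1},
    {"x": 0, "y": 0, "z": 0, "rx": 0, "ry": 0, "rz": 0, "jaw": 1},
    {"x": 0, "y": 0, "z": 0, "rx": 0, "ry": 0, "rz": 0, "jaw": 1},
    {"x": 0, "y": 0, "z": 0, "rx": 0, "ry": 0, "rz": 0, "jaw": 1},
  ],
)

```text
time: 15.7
tool_pos: [602.2, -60.4, 1.2]
ee_rot: [-3.141, 0.0, 0.004]
wrist_force: [-2.1, -0.3, 6.3]
grip_width: 0.003
```

Call:
move_arm(
  motion=[
    {"x": 0, "y": 0, "z": -0.05, "rx": 0, "ry": 0, "rz": 0, "jaw": 1},
    {"x": 0, "y": 0, "z": -0.05, "rx": 0, "ry": 0, "rz": 0, "jaw": 1},
    {"x": 0, "y": 0, "z": 0, "rx": 0, "ry": 0, "rz": 0, "jaw": 1},
    {"x": 0, "y": 0, "z": 0, "rx": 0, "ry": 0, "rz": 0, "jaw": 1},
    {"x": 0, "y": 0, "z": 0, "rx": 0, "ry": 0, "rz": 0, "jaw": 1},
  ],
)

```text
time: 16.32
tool_pos: [602.4, -59.8, 0.6]
ee_rot: [-3.141, 0.0, 0.004]
wrist_force: [-3.6, 2.4, 8.2]
grip_width: 0.009
```

```bash
python3 - <<'E'
from h import *
s=r.sense();print(s['tool_pos'],s['wrist_force'])
for n in("scene","side"):
    x,k=plane(n);print(n,x,k,np.hypot(*x[:2]),"down dir",np.degrees(np.arctan2(-x[1],-x[0])))
s=r.sense();print(s['tool_pos'],s['wrist_force'])
E
```

```text
[ 6.02392099e+02 -5.97791825e+01  5.64318646e-01] [-3.5728101   2.41311095  8.21441116]
scene [-1.84000e-02 -5.56000e-02  3.45162e+01] 191 0.05856551886562604 down dir 71.68879996848445
side [-1.60000e-03 -7.58000e-02  3.49449e+01] 424 0.07581688466298256 down dir 88.79076997764665
[ 6.02420159e+02 -5.97616830e+01  5.98034528e-01] [-2.52250737  1.68720237  8.50647945]
```

Call:
move_arm(
  motion=[
    {"x": 0, "y": 0, "z": 1.0, "rx": 0, "ry": 0, "rz": 0, "jaw": 1},
    {"x": -3.3, "y": 0, "z": 0, "rx": 0, "ry": 0, "rz": 0, "jaw": 1},
    {"x": -3.2, "y": 0, "z": 0, "rx": 0, "ry": 0, "rz": 0, "jaw": 1},
    {"x": 0, "y": 0, "z": -0.6, "rx": 0, "ry": 0, "rz": 0, "jaw": 1},
    {"x": 0, "y": 0, "z": -0.2, "rx": 0, "ry": 0, "rz": 0, "jaw": 1},
  ],
)

```text
time: 17.05
tool_pos: [538.0, -60.9, 2.0]
ee_rot: [-3.142, -0.0, 0.004]
wrist_force: [-3.7, 1.7, 7.2]
grip_width: 0.001
```

Call:
move_arm(
  motion=[
    {"x": 0, "y": 0, "z": -0.05, "rx": 0, "ry": 0, "rz": 0, "jaw": 1},
    {"x": 0, "y": 0, "z": -0.05, "rx": 0, "ry": 0, "rz": 0, "jaw": 1},
    {"x": 0, "y": 0, "z": 0, "rx": 0, "ry": 0, "rz": 0, "jaw": 1},
    {"x": 0, "y": 0, "z": 0, "rx": 0, "ry": 0, "rz": 0, "jaw": 1},
    {"x": 0, "y": 0, "z": 0, "rx": 0, "ry": 0, "rz": 0, "jaw": 1},
  ],
)

```text
time: 17.68
tool_pos: [538.1, -60.1, 1.4]
ee_rot: [-3.141, 0.001, 0.004]
wrist_force: [-6.2, 1.7, 8.5]
grip_width: 0.003
```

Call:
move_arm(
  motion=[
    {"x": 0, "y": 0, "z": -0.05, "rx": 0, "ry": 0, "rz": 0, "jaw": 1},
    {"x": 0, "y": 0, "z": -0.05, "rx": 0, "ry": 0, "rz": 0, "jaw": 1},
    {"x": 0, "y": 0, "z": 0, "rx": 0, "ry": 0, "rz": 0, "jaw": 1},
    {"x": 0, "y": 0, "z": 0, "rx": 0, "ry": 0, "rz": 0, "jaw": 1},
    {"x": 0, "y": 0, "z": 0, "rx": 0, "ry": 0, "rz": 0, "jaw": 1},
  ],
)

```text
time: 18.3
tool_pos: [538.2, -59.5, 0.7]
ee_rot: [-3.14, 0.001, 0.005]
wrist_force: [-6.8, 3.8, 12.7]
grip_width: 0.001
```

```bash
python3 - <<'E'
from h import *
s=r.sense();print(s['tool_pos'],s['wrist_force'])
for n in("scene","side"):
    x,k=plane(n);print(n,x,k,np.hypot(*x[:2]),"down dir",np.degrees(np.arctan2(-x[1],-x[0])))
s=r.sense();print(s['tool_pos'],s['wrist_force'])
E
```

```text
[538.15132922 -59.48496544   0.68289158] [-6.83949733  3.76050289 12.72883468]
scene [-1.57000e-02 -8.13000e-02  3.54586e+01] 401 0.08280205311464203 down dir 79.07004343950302
side [-7.30000e-03 -7.38000e-02  3.46335e+01] 343 0.07416016450898691 down dir 84.35090774269165
[538.17148265 -59.54194014   0.71233912] [-6.51349727  4.74849148 12.72871299]
```

The worn middle is about 83° (±7°), just off +y, and the tilt of about 0.08 rad means a gap of about 3 mm. Next I'll fetch the wedge.

Call:
move_arm(
  motion=[
    {"x": 0, "y": 0, "z": 4, "rx": 0, "ry": 0, "rz": 0, "jaw": 1},
    {"x": 0.8, "y": -3.3, "z": 2, "rx": 0, "ry": 0, "rz": 10, "jaw": 0.4},
    {"x": 0.8, "y": -3.3, "z": 0, "rx": 0, "ry": 0, "rz": 10, "jaw": 0.4},
    {"x": 0.8, "y": -3.3, "z": 0, "rx": 0, "ry": 0, "rz": 10, "jaw": 0.4},
    {"x": 0.8, "y": -3.3, "z": 0, "rx": 0, "ry": 0, "rz": 10, "jaw": 0.4},
  ],
)

```text
time: 19.02
tool_pos: [570.8, -194.0, 60.0]
ee_rot: [3.141, -0.001, 0.708]
wrist_force: [0.3, -0.6, 0.7]
grip_width: 0.376
```

Call:
move_arm(
  motion=[
    {"x": 0.8, "y": -3.3, "z": 0, "rx": 0, "ry": 0, "rz": 10, "jaw": 0.4},
    {"x": 0.8, "y": -3.3, "z": 0, "rx": 0, "ry": 0, "rz": 10, "jaw": 0.4},
    {"x": 0.8, "y": -3.3, "z": 0, "rx": 0, "ry": 0, "rz": 10, "jaw": 0.4},
    {"x": 0, "y": 0, "z": 0, "rx": 0, "ry": 0, "rz": 10, "jaw": 0.4},
    {"x": 0, "y": 0, "z": 0, "rx": 0, "ry": 0, "rz": 9, "jaw": 0.4},
  ],
)

```text
time: 19.65
tool_pos: [594.3, -292.6, 59.4]
ee_rot: [3.141, -0.001, 1.561]
wrist_force: [-0.6, 0.3, -0.0]
grip_width: 0.599
```

```bash
python3 - <<'E'
from h import *
s=r.sense();print(s['tool_pos'],s['ee_rot'],s['joint_positions'],s['wrist_force'])
p,D=r.read_camera("wrist");cv2.imwrite("pics/w7.png",p)
for n in("scene","side"):
    p,D=r.read_camera(n)
    x=planefit(n,D,None);print(n,x)
    if n=="scene":
        uv,P=cloud(n,D);k=(abs(P[:,2]-34.5)<2)&(np.hypot(P[:,0]-570,P[:,1]+94)<75);print(cv2.minEnclosingCircle(P[k][:,:2].astype(np.float32)))
E
```

```text
[ 594.3030815  -292.57315653   59.42998918] [ 3.14136416e+00 -9.27303604e-04  1.56119700e+00] [ 0.8520208   0.52934065 -0.62551761  1.55293092  0.3264543   1.16587328
  1.72314567] [-0.56126534  0.29972874 -0.03678236]
scene (array([-1.40000e-03, -8.00000e-04,  3.47183e+01]), 532)
((569.8653564453125, -95.78675079345703), 54.72938537597656)
side (array([-4.90000e-03, -2.70000e-03,  3.41052e+01]), 556)
```

View pics/w7.png

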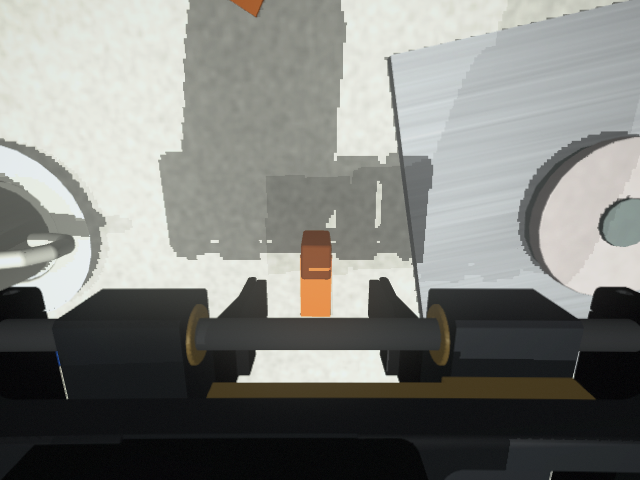

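Call:
move_arm(
  motion=[
    {"x": -0.05, "y": 0, "z": -3, "rx": 0, "ry": 0, "rz": 0, "jaw": 0.4},
    {"x": 0, "y": 0, "z": -2.5, "rx": 0, "ry": 0, "rz": 0, "jaw": 0.4},
    {"x": 0, "y": 0, "z": -1.4, "rx": 0, "ry": 0, "rz": 0, "jaw": 0.4},
    {"x": 0, "y": 0, "z": -0.5, "rx": 0, "ry": 0, "rz": 0, "jaw": 0.4},
    {"x": 0, "y": 0, "z": 0, "rx": 0, "ry": 0, "rz": 0, "jaw": 0.4},
  ],
)

```text
time: 20.42
tool_pos: [593.5, -291.9, -13.6]
ee_rot: [3.141, 0.0, 1.556]
wrist_force: [0.1, -0.3, 0.6]
grip_width: 0.6
```

```bash
python3 - <<'E'
from h import *
s=r.sense();print(s['tool_pos'],s['ee_rot'],s['wrist_force'])
p,D=r.read_camera("side");cv2.imwrite("pics/sd8.png",cv2.resize(p[130:230,350:480],None,fx=6,fy=6,interpolation=2))
E
```

```text
[ 593.5192131  -291.9150171   -13.63513574] [3.14110517e+00 1.48216901e-04 1.55629089e+00] [ 0.09086783 -0.26610585  0.64779954]
```

View pics/sd8.png

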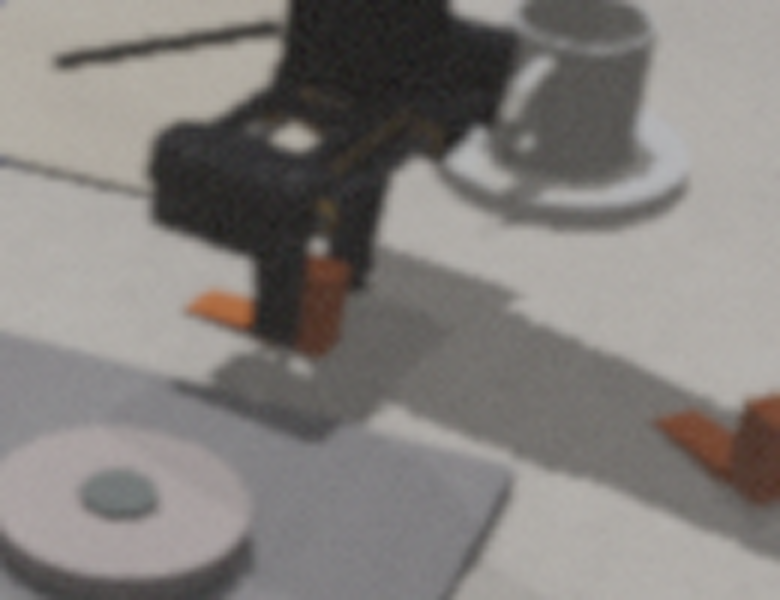

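Call:
move_arm(
  motion=[
    {"x": -0.1, "y": -0.05, "z": -0.5, "rx": 0, "ry": 0, "rz": 0, "jaw": 0.4},
    {"x": 0, "y": 0, "z": 0, "rx": 0, "ry": 0, "rz": 0, "jaw": 1},
    {"x": 0, "y": 0, "z": 0, "rx": 0, "ry": 0, "rz": 0, "jaw": 1},
    {"x": 0, "y": 0, "z": 0, "rx": 0, "ry": 0, "rz": 0, "jaw": 1},
    {"x": 0, "y": 0, "z": 0, "rx": 0, "ry": 0, "rz": 0, "jaw": 1},
  ],
  force=20,
)

```text
time: 21.1
tool_pos: [592.2, -292.5, -18.9]
ee_rot: [3.141, 0.0, 1.557]
wrist_force: [-0.4, -0.2, -0.3]
grip_width: 0.23
```

```bash
python3 - <<'E'
from h import *
s=r.sense();print(s['tool_pos'],s['ee_rot'],s['wrist_force'],s['grip_width']*87)
p,D=r.read_camera("wrist");cv2.imwrite("pics/w9.png",p)
E
```

```text
[ 592.15203797 -292.48662235  -18.94114837] [3.14146615e+00 1.59331006e-04 1.55689861e+00] [-0.43505839 -0.17407673 -0.34819436] 19.985656097698982
```

View pics/w9.png

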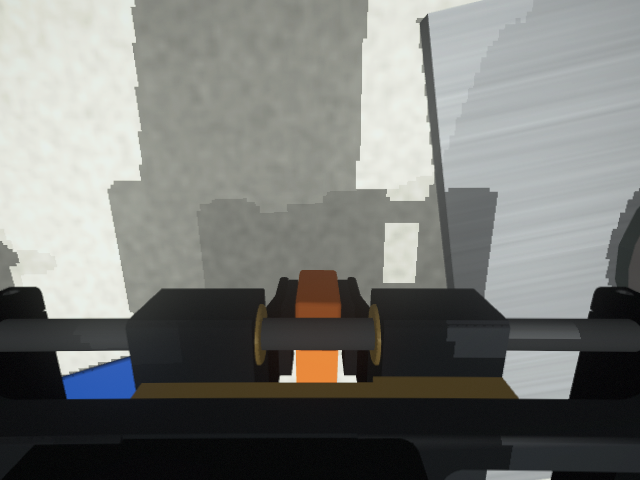

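Call:
move_arm(
  motion=[
    {"x": 0, "y": 0, "z": 5, "rx": 0, "ry": 0, "rz": 0, "jaw": 1},
    {"x": 0, "y": 1.9, "z": 4, "rx": 0, "ry": 0, "rz": -9, "jaw": 1},
    {"x": -0.1, "y": 4, "z": 0, "rx": 0, "ry": 0, "rz": -10, "jaw": 1},
    {"x": -0.1, "y": 4, "z": 0, "rx": 0, "ry": 0, "rz": -10, "jaw": 1},
    {"x": -0.1, "y": 4, "z": 0, "rx": 0, "ry": 0, "rz": -10, "jaw": 1},
  ],
)

```text
time: 21.78
tool_pos: [588.9, -152.1, 71.1]
ee_rot: [3.141, -0.0, 0.87]
wrist_force: [0.2, 0.3, -0.3]
grip_width: 0.227
```

Call:
move_arm(
  motion=[
    {"x": -0.1, "y": 4, "z": 0, "rx": 0, "ry": 0, "rz": -10, "jaw": 1},
    {"x": -0.1, "y": 4, "z": 0, "rx": 0, "ry": 0, "rz": -10, "jaw": 1},
    {"x": -0.1, "y": 4, "z": 0, "rx": 0, "ry": 0, "rz": -10, "jaw": 1},
    {"x": -0.1, "y": 4, "z": 0, "rx": 0, "ry": 0, "rz": -9, "jaw": 1},
    {"x": -0.1, "y": 2, "z": 0, "rx": 0, "ry": 0, "rz": -9, "jaw": 1},
  ],
)

```text
time: 22.4
tool_pos: [583.8, 29.7, 71.1]
ee_rot: [-3.141, -0.0, 0.036]
wrist_force: [-0.5, -0.5, -0.2]
grip_width: 0.228
```

Call:
move_arm(
  motion=[
    {"x": 0, "y": 0, "z": -1, "rx": 0, "ry": 0, "rz": -9, "jaw": 1},
    {"x": 0, "y": 0, "z": -1, "rx": 0, "ry": 0, "rz": 0, "jaw": 1},
    {"x": 0, "y": 0, "z": -1, "rx": 0, "ry": 0, "rz": 0, "jaw": 1},
    {"x": 0, "y": 0, "z": 0, "rx": 0, "ry": 0, "rz": 0, "jaw": 1},
    {"x": 0, "y": 0, "z": 0, "rx": 0, "ry": 0, "rz": 0, "jaw": 1},
  ],
)

```text
time: 23.02
tool_pos: [584.2, 26.3, 41.1]
ee_rot: [-3.141, -0.0, -0.118]
wrist_force: [-0.1, 0.1, -1.2]
grip_width: 0.23
```

```bash
python3 - <<'E'
from h import *
s=r.sense();print(s['tool_pos'],s['ee_rot'],s['wrist_force'],s['grip_width']*87,s['joint_positions'])
for n in("scene","side"):
    p,D=r.read_camera(n);b={"scene":(200,160,330,260),"side":(310,160,440,260)}[n]
    cv2.imwrite(f"pics/{n}10.png",cv2.resize(p[b[1]:b[3],b[0]:b[2]],None,fx=6,fy=6,interpolation=2))
    print(planefit(n,D,None))
    uv,P=cloud(n,D);k=(abs(P[:,2]-34.5)<2)&(np.hypot(P[:,0]-570,P[:,1]+94)<75);print(cv2.minEnclosingCircle(P[k][:,:2].astype(np.float32)))
E
```

```text
[584.22453087  26.32304886  41.05441705] [-3.14145193e+00 -1.55677005e-06 -1.18080874e-01] [-0.0834059   0.12909913 -1.21890224] 20.001803864215987 [ 0.27023131  0.36760691 -0.47047954  1.77566037  0.18954116  1.04311924
 -0.38725793]
(array([ 1.26000e-02, -1.32000e-02,  3.43651e+01]), 351)
((571.8417358398438, -95.51631164550781), 54.56577682495117)
(array([ 1.80000e-03, -6.00000e-03,  3.42583e+01]), 332)
((568.5689086914062, -92.70059967041016), 53.92707824707031)
```

View pics/scene10.png

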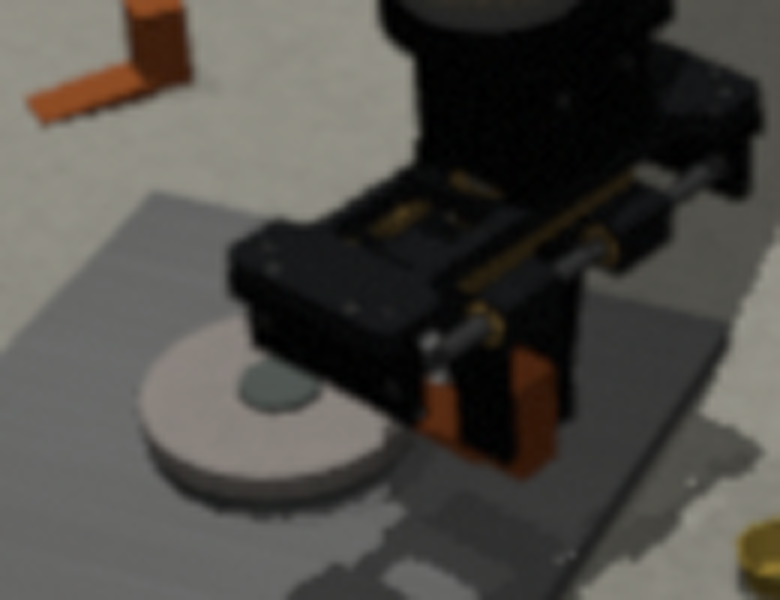

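View pics/side10.png

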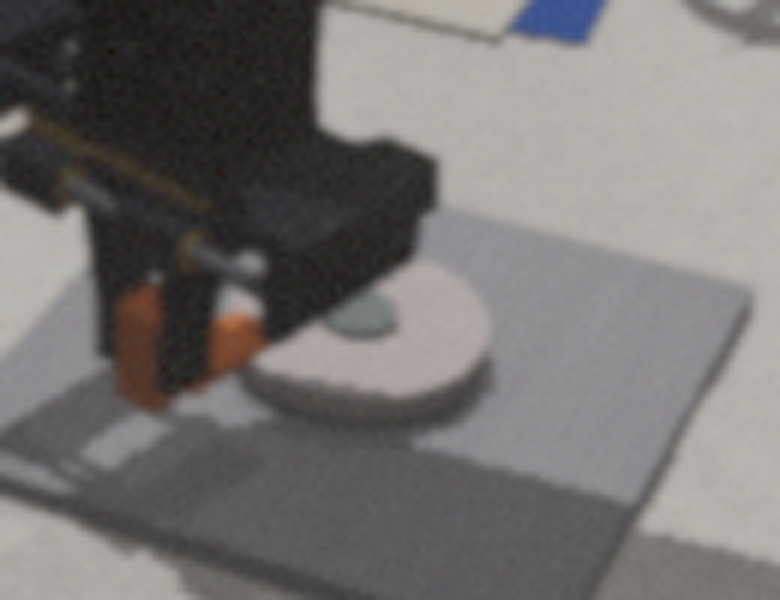

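Call:
move_arm(
  motion=[
    {"x": 0, "y": 0, "z": -2.4, "rx": 0, "ry": 0, "rz": 0, "jaw": 1},
    {"x": 0, "y": 0, "z": -1.6, "rx": 0, "ry": 0, "rz": 0, "jaw": 1},
    {"x": 0, "y": 0, "z": -0.7, "rx": 0, "ry": 0, "rz": 0, "jaw": 1},
    {"x": 0, "y": 0, "z": 0, "rx": 0, "ry": 0, "rz": 0, "jaw": 1},
    {"x": 0, "y": 0, "z": 0, "rx": 0, "ry": 0, "rz": 0, "jaw": 1},
  ],
)

```text
time: 23.75
tool_pos: [584.5, 26.6, -5.6]
ee_rot: [-3.141, -0.001, -0.118]
wrist_force: [0.2, -0.5, -0.8]
grip_width: 0.231
```

Call:
move_arm(
  motion=[
    {"x": 0, "y": 0, "z": -0.05, "rx": 0, "ry": 0, "rz": 0, "jaw": 1},
    {"x": 0, "y": 0, "z": -0.05, "rx": 0, "ry": 0, "rz": 0, "jaw": 1},
    {"x": 0, "y": 0, "z": 0, "rx": 0, "ry": 0, "rz": 0, "jaw": 1},
    {"x": 0, "y": 0, "z": 0, "rx": 0, "ry": 0, "rz": 0, "jaw": 1},
    {"x": 0, "y": 0, "z": 0, "rx": 0, "ry": 0, "rz": 0, "jaw": 1},
  ],
)

```text
time: 24.38
tool_pos: [584.1, 26.6, -7.1]
ee_rot: [-3.142, 0.0, -0.119]
wrist_force: [-0.3, 0.5, -1.5]
grip_width: 0.229
```

Call:
move_arm(
  motion=[
    {"x": 0, "y": 0, "z": -0.05, "rx": 0, "ry": 0, "rz": 0, "jaw": 1},
    {"x": 0, "y": 0, "z": 0, "rx": 0, "ry": 0, "rz": 0, "jaw": 1},
    {"x": 0, "y": 0, "z": 0, "rx": 0, "ry": 0, "rz": 0, "jaw": 1},
    {"x": 0, "y": 0, "z": 0, "rx": 0, "ry": 0, "rz": 0, "jaw": 1},
    {"x": 0, "y": 0, "z": 0, "rx": 0, "ry": 0, "rz": 0, "jaw": 1},
  ],
)

```text
time: 25.0
tool_pos: [584.1, 26.6, -7.3]
ee_rot: [3.142, -0.0, -0.119]
wrist_force: [-2.5, -0.7, 6.1]
grip_width: 0.229
```

Call:
move_arm(
  motion=[
    {"x": 0, "y": 0, "z": -0.05, "rx": 0, "ry": 0, "rz": 0, "jaw": 1},
    {"x": 0, "y": 0, "z": 0, "rx": 0, "ry": 0, "rz": 0, "jaw": 1},
    {"x": 0, "y": 0, "z": 0, "rx": 0, "ry": 0, "rz": 0, "jaw": 1},
    {"x": 0, "y": 0, "z": 0, "rx": 0, "ry": 0, "rz": 0, "jaw": 1},
    {"x": 0, "y": 0, "z": 0, "rx": 0, "ry": 0, "rz": 0, "jaw": 1},
  ],
)

```text
time: 25.62
tool_pos: [584.2, 26.6, -7.3]
ee_rot: [3.141, -0.0, -0.119]
wrist_force: [-3.9, 0.1, 10.2]
grip_width: 0.226
```

```bash
python3 - <<'E'
from h import *
s=r.sense();print(s['tool_pos'],s['ee_rot'],s['wrist_force'])
for n in("scene","side","wrist"):
    p,D=r.read_camera(n);b={"scene":(230,190,330,270),"side":(310,180,410,260),"wrist":(0,0,640,480)}[n]
    cv2.imwrite(f"pics/{n}11.png",p if n=="wrist" else cv2.resize(p[b[1]:b[3],b[0]:b[2]],None,fx=7.5,fy=7.5,interpolation=2))
E
```

```text
[584.17630057  26.56754801  -7.29004893] [ 3.14134441e+00 -2.03251823e-04 -1.18624035e-01] [-3.93260212  0.11074627 10.24458645]
```

View pics/scene11.png

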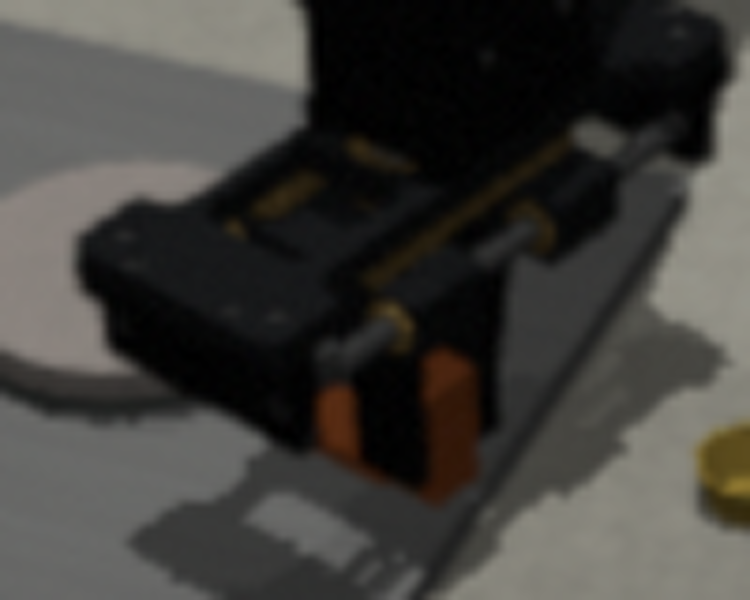

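View pics/side11.png

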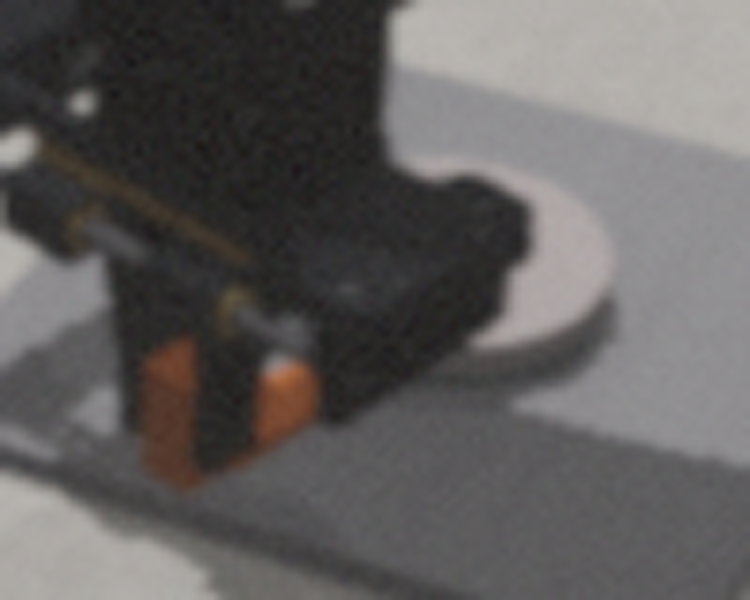

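View pics/wrist11.png

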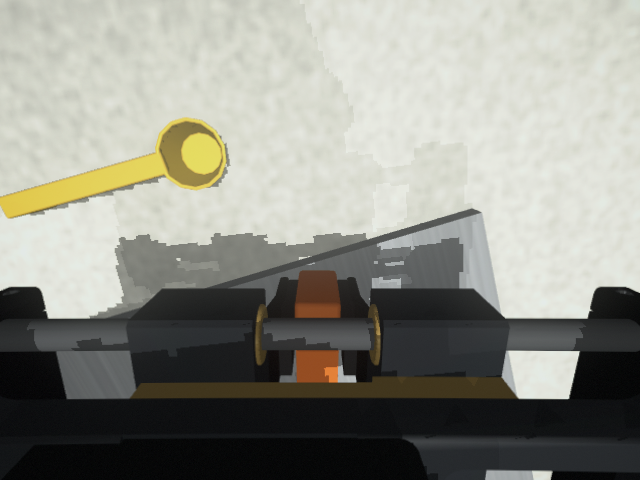

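Call:
move_arm(
  motion=[
    {"x": 0, "y": 0, "z": 0.09, "rx": 0, "ry": 0, "rz": 0, "jaw": 1},
    {"x": -0.07, "y": -0.5, "z": 0, "rx": 0, "ry": 0, "rz": 0, "jaw": 1},
    {"x": -0.07, "y": -0.5, "z": 0, "rx": 0, "ry": 0, "rz": 0, "jaw": 1},
    {"x": -0.06, "y": -0.5, "z": 0, "rx": 0, "ry": 0, "rz": 0, "jaw": 1},
    {"x": 0, "y": 0, "z": 0, "rx": 0, "ry": 0, "rz": 0, "jaw": 1},
  ],
)

```text
time: 26.4
tool_pos: [582.0, 10.6, -7.2]
ee_rot: [3.141, 0.0, -0.12]
wrist_force: [-0.7, 0.5, 0.4]
grip_width: 0.228
```

Call:
move_arm(
  motion=[
    {"x": 0, "y": 0, "z": 0, "rx": 0, "ry": 0, "rz": 0, "jaw": 1},
    {"x": 0, "y": -0.1, "z": 0, "rx": 0, "ry": 0, "rz": 0, "jaw": 1},
    {"x": 0, "y": 0, "z": 0, "rx": 0, "ry": 0, "rz": 0, "jaw": 1},
    {"x": 0, "y": 0, "z": 0, "rx": 0, "ry": 0, "rz": 0, "jaw": 1},
    {"x": 0, "y": 0, "z": 0, "rx": 0, "ry": 0, "rz": 0, "jaw": 1},
  ],
)

```text
time: 27.02
tool_pos: [582.0, 10.6, -7.2]
ee_rot: [3.142, 0.0, -0.118]
wrist_force: [1.8, 0.0, -0.5]
grip_width: 0.226
```

```bash
python3 - <<'E'
from h import *
s=r.sense();print(s['tool_pos'],s['ee_rot'],s['wrist_force'])
for n in("scene","side"):print(n,plane(n))
s=r.sense();print(s['tool_pos'],s['ee_rot'],s['wrist_force'])
E
```

```text
[582.0272232   10.62072859  -7.23134388] [ 3.14158894e+00  1.67441805e-04 -1.18493557e-01] [ 1.76228574  0.04043785 -0.52347583]
scene (array([-1.03000e-02, -1.35000e-02,  3.46742e+01]), 175)
side (array([-1.19000e-02,  4.90000e-03,  3.34973e+01]), 87)
[582.04158856  10.59819347  -7.18851993] [-3.14157770e+00  1.33558210e-04 -1.18520823e-01] [-0.04042439 -1.04111416 -0.22067383]
```

Call:
move_arm(
  motion=[
    {"x": -0.01, "y": -0.1, "z": 0, "rx": 0, "ry": 0, "rz": 0, "jaw": 1},
    {"x": -0.01, "y": -0.1, "z": 0, "rx": 0, "ry": 0, "rz": 0, "jaw": 1},
    {"x": 0, "y": 0, "z": 0, "rx": 0, "ry": 0, "rz": 0, "jaw": 1},
    {"x": 0, "y": 0, "z": 0, "rx": 0, "ry": 0, "rz": 0, "jaw": 1},
    {"x": 0, "y": 0, "z": 0, "rx": 0, "ry": 0, "rz": 0, "jaw": 1},
  ],
)

```text
time: 27.75
tool_pos: [581.9, 8.6, -7.1]
ee_rot: [-3.142, -0.0, -0.118]
wrist_force: [0.2, -0.2, -1.0]
grip_width: 0.225
```

Call:
move_arm(
  motion=[
    {"x": -0.01, "y": -0.1, "z": 0, "rx": 0, "ry": 0, "rz": 0, "jaw": 1},
    {"x": 0, "y": 0, "z": 0, "rx": 0, "ry": 0, "rz": 0, "jaw": 1},
    {"x": 0, "y": 0, "z": 0, "rx": 0, "ry": 0, "rz": 0, "jaw": 1},
    {"x": 0, "y": 0, "z": 0, "rx": 0, "ry": 0, "rz": 0, "jaw": 1},
    {"x": 0, "y": 0, "z": 0, "rx": 0, "ry": 0, "rz": 0, "jaw": 1},
  ],
)

```text
time: 28.38
tool_pos: [581.8, 7.6, -7.1]
ee_rot: [-3.142, 0.0, -0.119]
wrist_force: [1.2, 0.7, 0.2]
grip_width: 0.232
```

Call:
move_arm(
  motion=[
    {"x": -0.01, "y": -0.1, "z": 0, "rx": 0, "ry": 0, "rz": 0, "jaw": 1},
    {"x": 0, "y": 0, "z": 0, "rx": 0, "ry": 0, "rz": 0, "jaw": 1},
    {"x": 0, "y": 0, "z": 0, "rx": 0, "ry": 0, "rz": 0, "jaw": 1},
    {"x": 0, "y": 0, "z": 0, "rx": 0, "ry": 0, "rz": 0, "jaw": 1},
    {"x": 0, "y": 0, "z": 0, "rx": 0, "ry": 0, "rz": 0, "jaw": 1},
  ],
)

```text
time: 29.0
tool_pos: [581.6, 6.5, -7.2]
ee_rot: [3.142, 0.0, -0.119]
wrist_force: [0.1, 0.3, -1.3]
grip_width: 0.224
```

Call:
move_arm(
  motion=[
    {"x": -0.01, "y": -0.1, "z": 0, "rx": 0, "ry": 0, "rz": 0, "jaw": 1},
    {"x": 0, "y": 0, "z": 0, "rx": 0, "ry": 0, "rz": 0, "jaw": 1},
    {"x": 0, "y": 0, "z": 0, "rx": 0, "ry": 0, "rz": 0, "jaw": 1},
    {"x": 0, "y": 0, "z": 0, "rx": 0, "ry": 0, "rz": 0, "jaw": 1},
    {"x": 0, "y": 0, "z": 0, "rx": 0, "ry": 0, "rz": 0, "jaw": 1},
  ],
)

```text
time: 29.62
tool_pos: [581.6, 5.6, -7.2]
ee_rot: [-3.142, 0.0, -0.119]
wrist_force: [0.1, 0.4, -1.1]
grip_width: 0.229
```

```bash
python3 - <<'E'
from h import *
f=[]
for n in("scene","side","scene","side"):
    f.append(r.sense()['wrist_force']);print(n,plane(n))
print(np.mean(f,0))
p,D=r.read_camera("side");cv2.imwrite("pics/sd12.png",cv2.resize(p[180:260,310:410],None,fx=7.5,fy=7.5,interpolation=2))
E
```

```text
scene (array([ 3.70000e-03, -4.14000e-02,  3.34378e+01]), 128)
side (array([6.00000e-03, 1.80000e-03, 3.45248e+01]), 74)
scene (array([-1.26000e-02, -2.12000e-02,  3.45094e+01]), 148)
side (array([-3.20000e-03,  1.80000e-03,  3.37637e+01]), 73)
[-0.31643924  0.38369035 -1.76152056]
```

View pics/sd12.png

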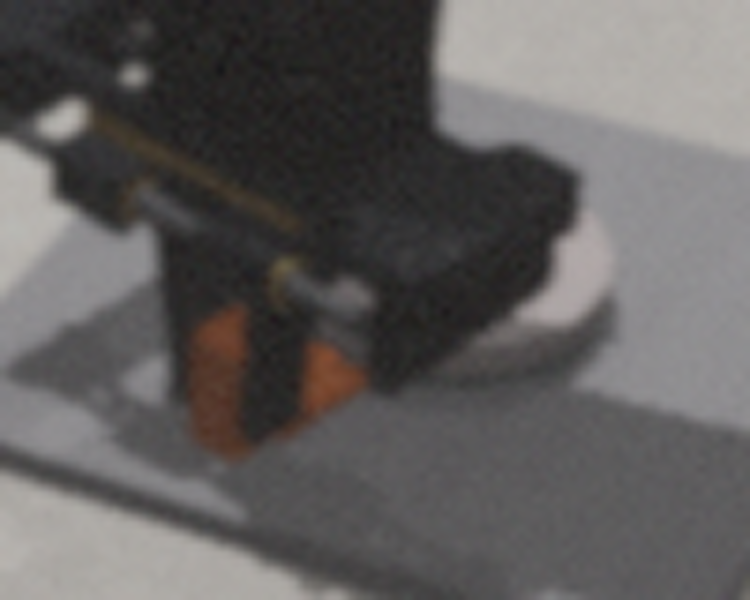

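Call:
move_arm(
  motion=[
    {"x": -0.01, "y": -0.1, "z": -0.03, "rx": 0, "ry": 0, "rz": 0, "jaw": 1},
    {"x": 0, "y": 0, "z": 0, "rx": 0, "ry": 0, "rz": 0, "jaw": 1},
    {"x": 0, "y": 0, "z": 0, "rx": 0, "ry": 0, "rz": 0, "jaw": 1},
    {"x": 0, "y": 0, "z": 0, "rx": 0, "ry": 0, "rz": 0, "jaw": 1},
    {"x": 0, "y": 0, "z": 0, "rx": 0, "ry": 0, "rz": 0, "jaw": 1},
  ],
)

```text
time: 30.5
tool_pos: [581.7, 4.9, -7.3]
ee_rot: [-3.141, -0.0, -0.118]
wrist_force: [-0.5, 2.8, 2.8]
grip_width: 0.23
```

Call:
move_arm(
  motion=[
    {"x": -0.01, "y": -0.1, "z": 0, "rx": 0, "ry": 0, "rz": 0, "jaw": 1},
    {"x": 0, "y": 0, "z": 0, "rx": 0, "ry": 0, "rz": 0, "jaw": 1},
    {"x": 0, "y": 0, "z": 0, "rx": 0, "ry": 0, "rz": 0, "jaw": 1},
    {"x": 0, "y": 0, "z": 0, "rx": 0, "ry": 0, "rz": 0, "jaw": 1},
    {"x": 0, "y": 0, "z": 0, "rx": 0, "ry": 0, "rz": 0, "jaw": 1},
  ],
)

```text
time: 31.12
tool_pos: [581.6, 3.9, -7.3]
ee_rot: [-3.141, -0.0, -0.118]
wrist_force: [0.4, 6.1, 4.1]
grip_width: 0.226
```

Call:
move_arm(
  motion=[
    {"x": -0.01, "y": -0.1, "z": 0, "rx": 0, "ry": 0, "rz": 0, "jaw": 1},
    {"x": 0, "y": 0, "z": 0, "rx": 0, "ry": 0, "rz": 0, "jaw": 1},
    {"x": 0, "y": 0, "z": 0, "rx": 0, "ry": 0, "rz": 0, "jaw": 1},
    {"x": 0, "y": 0, "z": 0, "rx": 0, "ry": 0, "rz": 0, "jaw": 1},
    {"x": 0, "y": 0, "z": 0, "rx": 0, "ry": 0, "rz": 0, "jaw": 1},
  ],
)

```text
time: 31.75
tool_pos: [581.6, 3.1, -7.2]
ee_rot: [-3.141, -0.001, -0.118]
wrist_force: [1.0, 5.4, 3.1]
grip_width: 0.224
```

Call:
move_arm(
  motion=[
    {"x": 0.01, "y": 0.1, "z": 0, "rx": 0, "ry": 0, "rz": 0, "jaw": 1},
    {"x": 0, "y": 0, "z": 0, "rx": 0, "ry": 0, "rz": 0, "jaw": 1},
    {"x": 0, "y": 0, "z": 0, "rx": 0, "ry": 0, "rz": 0, "jaw": 1},
    {"x": 0, "y": 0, "z": 0, "rx": 0, "ry": 0, "rz": 0, "jaw": 1},
    {"x": 0, "y": 0, "z": 0, "rx": 0, "ry": 0, "rz": 0, "jaw": 1},
  ],
)

```text
time: 32.38
tool_pos: [581.6, 3.2, -7.2]
ee_rot: [3.141, -0.0, -0.119]
wrist_force: [0.8, 2.3, 4.7]
grip_width: 0.233
```

Call:
move_arm(
  motion=[
    {"x": 0, "y": 0, "z": 0.03, "rx": 0, "ry": 0, "rz": 0, "jaw": 0.5},
    {"x": 0, "y": 0, "z": 0, "rx": 0, "ry": 0, "rz": 0, "jaw": 0.5},
    {"x": 0, "y": 0, "z": 0, "rx": 0, "ry": 0, "rz": 0, "jaw": 0.5},
    {"x": 0, "y": 0, "z": 2, "rx": 0, "ry": 0, "rz": 0, "jaw": 0.5},
    {"x": 0, "y": 0, "z": 4, "rx": 0, "ry": 0, "rz": 0, "jaw": 0.5},
  ],
)

```text
time: 33.0
tool_pos: [580.3, 3.5, 53.3]
ee_rot: [3.141, 0.003, -0.118]
wrist_force: [1.3, 0.6, 0.2]
grip_width: 0.498
```

Call:
move_arm(
  motion=[
    {"x": 0, "y": -2, "z": 5, "rx": 0, "ry": 0, "rz": 0, "jaw": 1},
    {"x": -0.5, "y": -6, "z": 0, "rx": 0, "ry": 0, "rz": 0, "jaw": 1},
    {"x": -0.5, "y": -6, "z": 0, "rx": 0, "ry": 0, "rz": 0, "jaw": 1},
    {"x": 0, "y": -4, "z": 0, "rx": 0, "ry": 0, "rz": 0, "jaw": 1},
    {"x": 0, "y": 0, "z": 0, "rx": 0, "ry": 0, "rz": 0, "jaw": 1},
  ],
)

```text
time: 33.62
tool_pos: [570.8, -181.1, 104.1]
ee_rot: [3.14, -0.001, -0.125]
wrist_force: [-0.3, 0.8, -0.1]
grip_width: 0.042
```

```bash
python3 - <<'E'
from h import *
s=r.sense();print(s['tool_pos'],s['ee_rot'],s['wrist_force'])
p,D=r.read_camera("wrist");cv2.imwrite("pics/w13.png",p);np.save("pics/w13.npy",D)
print(planefit("wrist",D,s))
import pickle;pickle.dump(s,open("pics/w13.pkl","wb"))
for n in("scene","side"):print(n,plane(n))
uv,P=cloud("wrist",D,s)
k=(abs(P[:,2]-34)<4)&(np.hypot(P[:,0]-575,P[:,1]+92)<70)
m=np.zeros(D.shape,np.uint8);m[uv[k][:,1],uv[k][:,0]]=255
c=max(cv2.findContours(m,0,1)[0],key=cv2.contourArea)
Q=atz("wrist",c.reshape(-1,2)+0.0,34,s)[:,:2].astype(np.float32)
print("disc",cv2.minEnclosingCircle(Q))
k=(abs(P[:,2]-38)<2.)&(np.hypot(P[:,0]-570,P[:,1]+94)<25);print("cap",P[k].mean(0))
hsv=cv2.cvtColor(p,cv2.COLOR_BGR2HSV)
m=((hsv[...,0]<14)&(hsv[...,1]>120))
u2,W=cloud("wrist",D,s,m);k=(W[:,1]>-100)&(W[:,0]>500)&(W[:,2]<70);W=W[k]
t=W[W[:,2]>48];b=W[W[:,2]<30]
print("top",cv2.minAreaRect(t[:,:2].astype(np.float32)),t[:,2].mean());print("blade",cv2.minAreaRect(b[:,:2].astype(np.float32)))
E
```

```text
[ 570.82461671 -181.11342643  104.11068711] [ 3.13992215e+00 -8.85152442e-04 -1.24703421e-01] [-0.27517782  0.83622167 -0.08162048]
(array([ 2.10000e-03, -2.00000e-04,  3.39694e+01]), 13306)
scene (array([-5.30000e-03, -7.00000e-04,  3.48224e+01]), 521)
side (array([-6.00000e-04, -2.00000e-03,  3.40152e+01]), 527)
disc ((569.6826782226562, -94.79847717285156), 52.59256362915039)
cap [569.57297074 -94.6153578   37.98566963]
top ((0.0, 0.0), (0.0, 0.0), 0.0) nan
blade ((576.9400634765625, -11.095330238342285), (4.736889362335205, 18.11039161682129), 79.31526947021484)<stdin>:18: RuntimeWarning: Mean of empty slice.
  ret = ret.dtype.type(ret / rcount)
```

View pics/w13.png

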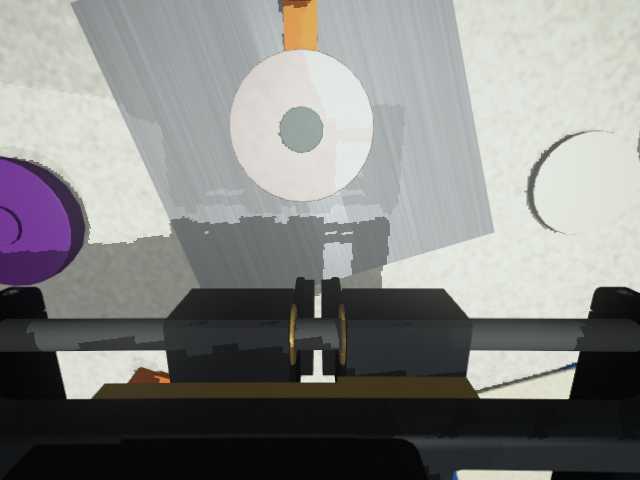

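The base is level, with tilt unchanged to 0.0002 rad from before, and the wedge is visible at (300,25) pointing at the centre. Next is a press over the wedged side.

Call:
move_arm(
  motion=[
    {"x": 0.1, "y": 4.4, "z": -2, "rx": 0, "ry": 0, "rz": 0, "jaw": 1},
    {"x": 0.1, "y": 4.4, "z": -2, "rx": 0, "ry": 0, "rz": 0, "jaw": 1},
    {"x": 0.1, "y": 4.4, "z": -1.5, "rx": 0, "ry": 0, "rz": 0, "jaw": 1},
    {"x": 0, "y": 0, "z": -2.5, "rx": 0, "ry": 0, "rz": 0, "jaw": 1},
    {"x": 0, "y": 0, "z": -1.8, "rx": 0, "ry": 0, "rz": 0, "jaw": 1},
  ],
)

```text
time: 34.4
tool_pos: [574.2, -42.5, 4.3]
ee_rot: [-3.141, 0.0, -0.115]
wrist_force: [0.3, -0.6, 0.4]
grip_width: 0.005
```

Call:
move_arm(
  motion=[
    {"x": 0, "y": 0, "z": -0.1, "rx": 0, "ry": 0, "rz": 0, "jaw": 1},
    {"x": 0, "y": 0, "z": -0.05, "rx": 0, "ry": 0, "rz": 0, "jaw": 1},
    {"x": 0, "y": 0, "z": 0, "rx": 0, "ry": 0, "rz": 0, "jaw": 1},
    {"x": 0, "y": 0, "z": 0, "rx": 0, "ry": 0, "rz": 0, "jaw": 1},
    {"x": 0, "y": 0, "z": 0, "rx": 0, "ry": 0, "rz": 0, "jaw": 1},
  ],
)

```text
time: 35.02
tool_pos: [574.5, -44.6, 3.6]
ee_rot: [3.142, -0.0, -0.119]
wrist_force: [0.4, 0.2, 0.6]
grip_width: 0.005
```

Call:
move_arm(
  motion=[
    {"x": 0, "y": -0.4, "z": 0, "rx": 0, "ry": 0, "rz": 0, "jaw": 1},
    {"x": 0, "y": 0, "z": -0.1, "rx": 0, "ry": 0, "rz": 0, "jaw": 1},
    {"x": 0, "y": 0, "z": -0.05, "rx": 0, "ry": 0, "rz": 0, "jaw": 1},
    {"x": 0, "y": 0, "z": 0, "rx": 0, "ry": 0, "rz": 0, "jaw": 1},
    {"x": 0, "y": 0, "z": 0, "rx": 0, "ry": 0, "rz": 0, "jaw": 1},
  ],
)

```text
time: 35.65
tool_pos: [574.4, -49.0, 2.1]
ee_rot: [3.141, -0.0, -0.119]
wrist_force: [-2.1, -2.5, 5.7]
grip_width: 0.005
```

Call:
move_arm(
  motion=[
    {"x": 0, "y": 0, "z": -0.05, "rx": 0, "ry": 0, "rz": 0, "jaw": 1},
    {"x": 0, "y": 0, "z": 0, "rx": 0, "ry": 0, "rz": 0, "jaw": 1},
    {"x": 0, "y": 0, "z": 0, "rx": 0, "ry": 0, "rz": 0, "jaw": 1},
    {"x": 0, "y": 0, "z": 0, "rx": 0, "ry": 0, "rz": 0, "jaw": 1},
    {"x": 0, "y": 0, "z": 0, "rx": 0, "ry": 0, "rz": 0, "jaw": 1},
  ],
)

```text
time: 36.28
tool_pos: [574.5, -48.9, 2.0]
ee_rot: [3.141, -0.0, -0.119]
wrist_force: [-2.9, -1.4, 8.7]
grip_width: 0.006
```

Call:
move_arm(
  motion=[
    {"x": 0, "y": 0, "z": -0.05, "rx": 0, "ry": 0, "rz": 0, "jaw": 1},
    {"x": 0, "y": 0, "z": 0, "rx": 0, "ry": 0, "rz": 0, "jaw": 1},
    {"x": 0, "y": 0, "z": 0, "rx": 0, "ry": 0, "rz": 0, "jaw": 1},
    {"x": 0, "y": 0, "z": 0, "rx": 0, "ry": 0, "rz": 0, "jaw": 1},
    {"x": 0, "y": 0, "z": 0, "rx": 0, "ry": 0, "rz": 0, "jaw": 1},
  ],
)

```text
time: 36.9
tool_pos: [574.6, -48.8, 1.7]
ee_rot: [3.141, -0.0, -0.119]
wrist_force: [-4.2, -1.5, 11.7]
grip_width: 0.009
```

```bash
python3 - <<'E'
from h import *
for i in range(3):
  for n in("scene","side"):print(n,plane(n))
s=r.sense();print(s['tool_pos'],s['wrist_force'])
E
```

```text
scene (array([-9.90000e-03, -1.05000e-02,  3.45982e+01]), 238)
side (array([ 1.06000e-02, -1.22000e-02,  3.43142e+01]), 202)
scene (array([-2.27000e-02, -1.76000e-02,  3.55412e+01]), 215)
side (array([ 7.40000e-03, -1.69000e-02,  3.42334e+01]), 204)
scene (array([-4.00000e-04, -2.57000e-02,  3.43711e+01]), 221)
side (array([ 4.90000e-03, -7.30000e-03,  3.41464e+01]), 219)
[574.55834036 -48.80839099   1.75286368] [-3.50434939 -1.30867697 11.37547866]
```

Call:
move_arm(
  motion=[
    {"x": 0, "y": 0, "z": 2, "rx": 0, "ry": 0, "rz": 0, "jaw": 1},
    {"x": 0, "y": 0, "z": 5, "rx": 0, "ry": 0, "rz": 0, "jaw": 1},
    {"x": 0, "y": -4, "z": 3, "rx": 0, "ry": 0, "rz": 0, "jaw": 1},
    {"x": 0, "y": -4, "z": 0, "rx": 0, "ry": 0, "rz": 0, "jaw": 1},
    {"x": 0, "y": 0, "z": 0, "rx": 0, "ry": 0, "rz": 0, "jaw": 1},
  ],
)

```text
time: 37.83
tool_pos: [574.3, -132.4, 101.9]
ee_rot: [3.14, -0.001, -0.124]
wrist_force: [0.2, 1.0, -0.0]
grip_width: 0.002
```

Call:
move_arm(
  motion=[
    {"x": 0, "y": 0, "z": 0, "rx": 0, "ry": 0, "rz": 0, "jaw": 1},
    {"x": 0, "y": 0, "z": 0, "rx": 0, "ry": 0, "rz": 0, "jaw": 1},
    {"x": 0, "y": 0, "z": 0, "rx": 0, "ry": 0, "rz": 0, "jaw": 1},
    {"x": 0, "y": 0, "z": 0, "rx": 0, "ry": 0, "rz": 0, "jaw": 1},
    {"x": 0, "y": 0, "z": 0, "rx": 0, "ry": 0, "rz": 0, "jaw": 0.5},
  ],
)

```text
time: 38.45
tool_pos: [574.4, -128.2, 100.8]
ee_rot: [-3.142, 0.0, -0.118]
wrist_force: [0.7, -0.0, -0.5]
grip_width: 0.053
```

```bash
cat > m.py <<'E'
from h import *
s=r.sense();print(s['tool_pos'],s['ee_rot'],s['wrist_force'])
p,D=r.read_camera("wrist");cv2.imwrite("pics/w14.png",p);np.save("pics/w14.npy",D)
print(planefit("wrist",D,s))
uv,P=cloud("wrist",D,s)
k=(abs(P[:,2]-34)<4)&(np.hypot(P[:,0]-575,P[:,1]+92)<70)
m=np.zeros(D.shape,np.uint8);m[uv[k][:,1],uv[k][:,0]]=255
c=max(cv2.findContours(m,0,1)[0],key=cv2.contourArea)
Q=atz("wrist",c.reshape(-1,2)+0.0,34,s)[:,:2].astype(np.float32)
print("disc",cv2.minEnclosingCircle(Q))
k=(abs(P[:,2]-38)<2.)&(np.hypot(P[:,0]-570,P[:,1]+94)<25);print("cap",P[k].mean(0))
hsv=cv2.cvtColor(p,cv2.COLOR_BGR2HSV)
m=((hsv[...,0]<14)&(hsv[...,1]>120))
u2,W=cloud("wrist",D,s,m);k=(W[:,1]>-100)&(W[:,0]>500)&(W[:,2]<70);W=W[k]
t=W[abs(W[:,2]-54)<1.5];b=W[W[:,2]<23]
print("top",t.mean(0),t.min(0),t.max(0),cv2.minAreaRect(t[:,:2].astype(np.float32)));print("blade",b.min(0),b.max(0),cv2.minAreaRect(b[:,:2].astype(np.float32)))
E
python3 m.py
```

```text
[ 574.3885233  -128.20540243  100.81698468] [-3.14151287e+00  1.30271460e-04 -1.18272119e-01] [ 0.67689921 -0.02277433 -0.53233175]
(array([2.00000e-03, 4.00000e-04, 3.39403e+01]), 11493)
disc ((569.5750122070312, -94.54936218261719), 52.578765869140625)
cap [569.51045003 -94.29213588  37.94742947]
top [580.70195435   1.56824495  53.58236559] [570.55793506 -10.47099687  52.50239968] [591.62745185  14.52175189  55.22744111] ((580.9819946289062, 2.0429582595825195), (23.250028610229492, 19.107759475708008), 83.17195892333984)
blade [564.05024389 -43.75056725  14.66335239] [587.2327259   -2.84641889  21.35783522] ((577.8743896484375, -23.31026268005371), (38.37343978881836, 23.184219360351562), 82.80712127685547)
```

View pics/w14.png

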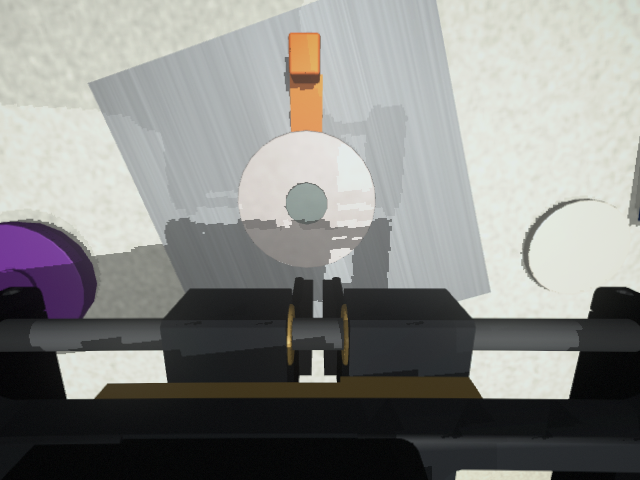

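```bash
python3 - <<'E'
from station import r
print(r.sense()['time'],r.close_job())
E
```

```text
the job is handed in; nothing more can be done
38.5 None
```

The orange wedge is in under the worn side of the base, released, and the base no longer rocks. I handed the job in at 38.5 s with the arm clear of everything.

- **Finding the worn side:** I pressed the rim at -y, +y, +x+y and -x+y. The -y side held firm. The +y side gave most, about 2.5 mm at 7 N. The two diagonal points gave about 1.7 mm each. That puts the middle of the worn stretch at about 83° from +x.
- **Placing the wedge:** I took the orange wedge farthest from the robot and slid it in along that line until the push force rose to about 5–6 N. I then eased the push back and let go. The last wrist view puts its thin end about 13 mm in under the foot's outer edge.
- **Last checks:** The base was level before and after the final press, with tilt unchanged to within 0.0005 rad. That press, over the wedge at up to about 12 N, met stiff resistance from first contact. The wedge did not move.

**Checks that disagreed:**
- The fingertips were about 32 mm short of the reported TCP, so I found heights by contact force and camera rather than from the reported position.
- I went past gentle while feeling for contact: about 16 N on the unworn side and 12–13 N at -x+y.
- During the final press the rim went down about 0.2–0.4 mm more than the rigid side did at the same force. It rose in step with the force, so I took it as springiness rather than a remaining gap. The depth images taken then were too noisy to settle it.
- Pushing the wedge in moved the base by under 1 mm, within its pin play.

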